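# Fetch the baskets from under the riser and hang them up

### The arm

A 6-joint arm with a two-finger parallel gripper is mounted at the origin on the work surface. World frame = base frame: x ahead of the robot, y to its left, z up, the work surface at z = 0. Lengths are in m, angles in rad, forces in N, time in s.
With the tool pointing down it reaches from about 0.25 to 0.8 m from the base axis. Payload 8.5 kg.
Tool frame: the origin (TCP) lies midway between the tips of the shut fingers; the grasp point (between the pads) lies 19 mm behind it; y points along the fingers, x is the direction in which the jaws open and shut, and the axes are right-handed (so a half turn about y gives the same grasp; the last joint's range is limited). The gripper opens to 85 mm and grips with 20 to 120 N. Pads are 22 mm wide; open, the fingers measure 114 mm over their backs; the gripper's body (76 mm by 85 mm) begins 54 mm behind the grasp point. The pads swing forward as they close: fully open they stand 13 mm farther back than shut.
Start: joints at [1.326, 0.238, -0.013, 1.319, 0, 1.571], TCP at [0.127, 0.509, 0.231] pointing down, gripper open.
Joint ranges: [-2.66, 2.66], [-1.03, 1.9], [-1.14, 1.46], [-1.82, 2.27], [-1.45, 1.34], [-3.14, 3.14]. Speed limits (rad/s): [2.22, 2.22, 2.79, 3.14, 3.14, 3.14].

### API

Orientations are given as a rotation vector (axis times angle).
In Python, from cell import arm, imaging, outline_of gives the robot as it stands.
- The arm moves only by the tool arm_command, never from a script. Its arguments are lists of equal length, an entry for each row: "offset": the shift along the tool's x, y, z in units of 40 mm (1.0 is 40 mm), a list of three; "twist": the turn, a rotation vector about the tool's x, y, z in units of 6 degrees (1.0 is 6 degrees), a list of three; "claw": the opening, from -1 (shut) to 1 (fully open). In form: {"offset": [[dx, dy, dz], ...], "twist": [[ax, ay, az], ...], "claw": [claw, ...]}. A call has 1 to 12 rows; each row shifts and turns the pose as measured when the row begins, along the tool's axes as they then stand; what a row does not reach is not made up. A row lasts 1/12 s, in which the tool goes at most 41.7 mm and 7.16 degrees, less where a joint would pass 70% of its speed; a pose out of reach is approached as far as the arm can. A call is refused whole if a number of a shift passes 1 or a number of a turn 1, either way. A call with a gripper value outside its range is refused whole. The fingers move at their own pace and stop on an object; the grip force is fixed at half the most. Time passes only in rows, so rows that do not move let the fingers close. It gives the time, the measured TCP pose, the force and the opening at its end, in the units of the state.
- arm.state(): the state, without advancing time (a new reading comes with each control period).
- imaging.capture(name): name is "side" or "top"; returns the picture (384x512x3 uint8, red, green, blue); there is no depth.
- imaging.get_calibration(name): a dict with "mtx" (3x3 intrinsics, pixels), "R" (3x3) and "t" (3): a world point X has camera coordinates R X + t. Camera axes: x right, y down, z forward; pixel columns grow to the right and rows downward; lengths in m; the calibration is good to about 2 mm. A picture is of the moment at which its call begins. get_calibration takes no time and is no camera call.
- arm.finish_job(): hands the job in, once; it reports no verdict.
Trained networks look in the newest picture that a camera, given by its name, has taken for a name from the list of things; names that differ only in an ending like _2 or _b are one class to them, and where a whole thing is asked for, a point or a joint stands for the part that bears it (a point fixed in the world has none). Each returns a list of dicts, best first, with "confidence" (0 to 1); they miss things now and then, are a little off and sometimes report something else, mostly with a low value. They report only what shows in the picture. A call takes as long as a camera call. They do not tell look-alikes from the thing itself.
- outline_of(camera, thing): "region" (384x512 bool, what is visible of it) and "box" ([left, top, right, bottom] in pixels, round what is visible of it).
The state is a dict: "t": time; "q": joint angles; "joint_velocities": joint speeds; "joint_torque": joint torques, N m; "tcp_pos": TCP position; "orientation": TCP orientation; "force": force on the tool from outside, world axes, zero at the start; "moment": the same for the moment, N m; "opening": opening from 0.0 (shut) to 1.0 (fully open).
Only numpy, scipy, OpenCV 4.12 (cv2) and the standard library are available. Lean on these libraries where they do the work, as an engineer would, in place of code of your own. Each camera call takes 0.05 s, during which the arm holds its last target.

### The job

Some little handled baskets have been pushed in under the low display riser, where a hand does not fit: take the hook stick from its rest on top of the riser, and with its hook pull every basket right out from under it, without reaching in with the gripper. Lay the stick back in both notches of its rest as it was, and hang each basket by its handle on a hook of the stand, one to a hook. Leave the other goods alone.

Things in the scene. Friction and masses are not known exactly. Their poses are not given: they have to be found in the camera images.
- riser: Low fixed display riser. Origin on the table under the middle of its top (board behind, framed steel wires in front): 340 (x) by 260 (y) mm, underside 150, upper face 165 mm high. +y points out of its open front, to the robot's left; x runs along the front edge. Solid end wall at x = -158 to -170; 20 mm posts at x = 160, y = -115 and 105. A fixed 70 mm high box stands under the rear.
- riser_edge (a point): Middle of the lower front edge of the riser's top (130 mm along the riser's +y from its origin, 150 mm above the table; axes as the riser). A thing is out from under the riser once it lies wholly beyond this edge.
- rest: Fixed dark rest on the riser's top for the stick: two notched uprights 10 mm thick, centred at x = -52 and 52 mm, 94 mm free between them. Origin in the middle of its underside (165 mm above the table); x is where the stored stick's hook end points, z up. Notches 28 mm wide (y), floor 45 mm above the origin, cheeks 16 mm higher; base 120 by 20 by 6 mm.
- stick: Hook stick, 120 g. Wooden handle 140 (x) by 20 (y) by 22 (z) mm; from its +x end an 8 mm brass rod runs at mid-height to x = 180 mm, then turns straight down 45 mm as a hook. Origin mid-handle on its underside, z up. The hook ends 34 mm below the origin. Stored with the handle in both notches of the rest, origin 45 mm above the rest's, x parallel to the rest's x.
- stick_tip (a point): Lowest point of the stick's downward hook (rod diameter 8 mm), at x = 180, z = -34 mm of the stick.
- stand: Fixed stand, three 8 mm steel hooks in a row along y, 105 mm apart. Origin on the table below the middle hook's trough. Hooks point to -x (towards the robot): from a crossbar (front face x = 65, 201 to 223 mm high) nearly level to the trough at x = 0 (axis 200 mm high), then up to a tip at x = -22, top 226 mm high. Posts at x = 73, y = -52 and 52; crossbar 250 mm long. A fixed box 45 mm high lies near it.
- peg0 (a point): Where the middle of a basket's handle bar lies when it hangs in the trough of the hook at the -y end of the stand's row: 208 mm above the table, 8 mm above the hook rod's axis.
- peg1 (a point): Where the middle of a basket's handle bar lies when it hangs in the trough of the hook at the middle of the stand's row: 208 mm above the table, 8 mm above the hook rod's axis.
- peg2 (a point): Where the middle of a basket's handle bar lies when it hangs in the trough of the hook at the +y end of the stand's row: 208 mm above the table, 8 mm above the hook rod's axis.
- basket_a: Small rigid round basket, about 100 g, slightly tapered sides (radius 34 at the foot, 37 at the rim), pale; 40 mm high, wall 4, floor 5 mm, open on top. Origin centre of its underside, z up. Stiff handle of 8 mm round bar along its x: legs at x = -34 and 34 mm, level bar on top, 54 mm long, axis 118 mm above the origin, corners sloping down. One looks through the handle along y. May be absent.
- basket_a_bar (a point): Middle of the handle bar of basket_a (118 mm above its underside).
- basket_b: Small rigid round basket, about 100 g, straight sides (radius 37), mid-brown; 40 mm high, wall 4, floor 5 mm, open on top. Origin centre of its underside, z up. Stiff handle of 8 mm round bar along its x: legs at x = -34 and 34 mm, level bar on top, 54 mm long, axis 118 mm above the origin, corners sloping down. One looks through the handle along y. May be absent.
- basket_b_bar (a point): Middle of the handle bar of basket_b (118 mm above its underside).
- basket_c: Small rigid round basket, about 100 g, strongly tapered sides (radius 30 at the foot, 37 at the rim), tan; 40 mm high, wall 4, floor 5 mm, open on top. Origin centre of its underside, z up. Stiff handle of 8 mm round bar along its x: legs at x = -34 and 34 mm, level bar on top, 54 mm long, axis 118 mm above the origin, corners sloping down. One looks through the handle along y. May be absent.
- basket_c_bar (a point): Middle of the handle bar of basket_c (118 mm above its underside).
- mug: White mug, 76 mm across, 85 mm high, on the far side of the table; a bystander, to be left alone. Origin at the centre of its underside.
- jar: Terracotta-coloured jar, 60 mm across, 90 mm high, on top of the riser; a bystander, to be left alone. Origin at the centre of its underside.
- bowl: Blue bowl, 100 mm across, 37 mm high, near the robot's left; a bystander, to be left alone. Origin at the centre of its underside.
- spool: Wooden spool, 44 mm across, 50 mm high, on the far side of the table; a bystander, to be left alone. Origin at the centre of its underside.
Things that resemble listed ones, but are neither listed nor needed, are in the scene too. What is shaped like the basket_b but purple is not meant.

How it is judged:
On the way, in this order (a step that is already met when the one before it is completed fails the run):
1. the hook stick is taken off its rest (distance between stick and rest above 0.08 m), for 0.2 s.
2. every basket is out from under the riser (y of each of basket_a, basket_b, basket_c in the frame of riser_edge above 0.035 m), for 0.2 s.
At the end, for the whole second after the job is handed in: Every basket that is there hangs on the stand with the middle of its handle bar within 35 mm of a hook's hanging point, leaning less than 0.8 rad, one to a hook (it may still sway a little); the stick lies upright in both notches of its rest, within 15 mm of its stored place lengthwise ((distance between basket_a_bar and peg0 below 0.035 m or distance between basket_a_bar and peg1 below 0.035 m or distance between basket_a_bar and peg2 below 0.035 m) and angle between each of basket_a, basket_b, basket_c's own z axis and vertical below 0.8 rad and (distance between basket_b_bar and peg0 below 0.035 m or distance between basket_b_bar and peg1 below 0.035 m or distance between basket_b_bar and peg2 below 0.035 m) and (distance between basket_c_bar and peg0 below 0.035 m or distance between basket_c_bar and peg1 below 0.035 m or distance between basket_c_bar and peg2 below 0.035 m) and horizontal distance between basket_a and basket_b above 0.06 m and horizontal distance between each of basket_b, basket_a and basket_c above 0.06 m and z of stick in the frame of rest between 0.038 and 0.051 m and x of stick in the frame of rest between -0.015 and 0.015 m and y of stick in the frame of rest between -0.008 and 0.008 m and angle between the x axis of stick and the x axis of rest, either way round below 0.15 rad and angle between stick's own z axis and vertical below 0.15 rad); the robot touches nothing.
It fails at once if the gripper or arm touches basket_a while it is still under the riser (contact force between any of the fingers, the arm and basket_a above 0.5 N and y of basket_a in the frame of riser_edge below 0 m).
It fails at once if the gripper or arm touches basket_b while it is still under the riser (contact force between any of the fingers, the arm and basket_b above 0.5 N and y of basket_b in the frame of riser_edge below 0 m).
It fails at once if the gripper or arm touches basket_c while it is still under the riser (contact force between any of the fingers, the arm and basket_c above 0.5 N and y of basket_c in the frame of riser_edge below 0 m).
It fails at once if a bystander (mug, jar, bowl or spool) is moved by more than 30 mm (distance of any of mug, jar, bowl, spool from where it was at the start of the episode above 0.03 m).
Of basket_a, basket_b, basket_c only 2 to 3 are there at a start; the rules pass over those that are not, and their reading is None.
At some moment in a run one of basket_a, basket_b, basket_c may be knocked a few centimetres aside while the robot is not near it.
It also fails if it takes over 210 s, if anything falls off the work surface, if the arm or the gripper's body presses on something with over 40 N, if the wrist force passes 120 N, or if a joint passes its speed limit or range.

## Working session

There is one attempt and no reset: what is moved stays moved. The work goes in short steps, Python scripts to look and compute and a tool call to move; the robot and the scene stay as the last step left them, time stands still between calls to the robot, and variables do not carry over. Pictures are saved under pics/ and viewed, and the job is handed in when it is done.

Besides the shell and the picture viewer there is one more tool, called after "Request:" in YAML: its name, and indented under it one key for each argument. arm_command: Moves the arm, as the interface text tells. Its arguments: {"type":"object","properties":{"offset":{"type":"array","items":{"type":"array","items":{"type":"number"}}},"twist":{"type":"array","items":{"type":"array","items":{"type":"number"}}},"claw":{"type":"array","items":{"type":"number"}}},"required":["offset","twist","claw"]}

```bash
ls; mkdir -p pics; cat > h.py <<'E'
import numpy as np, cv2
from cell import arm, imaging, outline_of
from scipy.spatial.transform import Rotation as Rn
def cal(n):
    c=imaging.get_calibration(n); return np.array(c['mtx']),np.array(c['R']),np.array(c['t']).ravel()
def proj(n,X):
    K,R,t=cal(n); x=K@(R@np.asarray(X,float)+t); return x[:2]/x[2]
def back(n,u,v,z):
    K,R,t=cal(n); d=R.T@np.linalg.inv(K)@np.array([u,v,1.]); o=-R.T@t
    return o+d*(z-o[2])/d[2]
def save(n,name,crop=None,s=1):
    im=imaging.capture(n)[:,:,::-1].copy()
    if crop: im=im[crop[1]:crop[3],crop[0]:crop[2]]
    if s!=1: im=cv2.resize(im,None,fx=s,fy=s,interpolation=cv2.INTER_CUBIC)
    cv2.imwrite('pics/'+name,im); return im
E
python3 - <<'E'
from h import *
for n in('side','top'):
    save(n,n+'0.png',s=1.5)
    K,R,t=cal(n); print(n,K.round(1).tolist(),R.round(3).tolist(),'cam at',(-R.T@t).round(3))
s=arm.state();print(s)
E
```

```text
pics
side [[401.0, 0.0, 260.0], [0.0, 401.0, 185.7], [0.0, 0.0, 1.0]] [[0.677, -0.736, -0.012], [-0.571, -0.514, -0.64], [0.465, 0.44, -0.768]] cam at [ 0.013 -0.509  1.021]
top [[484.6, 0.0, 253.3], [0.0, 484.6, 190.8], [0.0, 0.0, 1.0]] [[0.026, -1.0, 0.0], [-0.985, -0.025, -0.171], [0.171, 0.004, -0.985]] cam at [ 0.278 -0.035  1.73 ]
{'t': 0.1, 'q': array([ 1.32600096e+00,  2.38734977e-01, -1.41603182e-02,  1.31920140e+00,
       -4.54184674e-05,  1.57080290e+00]), 'joint_velocities': array([-5.75430818e-04,  7.04327554e-05,  1.74851425e-03,  5.14871281e-04,
        7.13732961e-04, -2.25162326e-04]), 'joint_torque': array([ 5.58149732e-04, -5.39721322e+01,  3.46997881e+01,  1.33930397e-02,
       -3.41291786e-05, -5.65102781e-06]), 'tcp_pos': array([0.12716186, 0.5089865 , 0.23073822]), 'orientation': array([-1.31596568, -1.02628549,  1.02794916]), 'force': array([0.09066745, 0.57527491, 0.04363733]), 'moment': array([ 0.0062405 ,  0.01436386, -0.00428958]), 'opening': 1.0018925877152076}
```

View pics/side0.png

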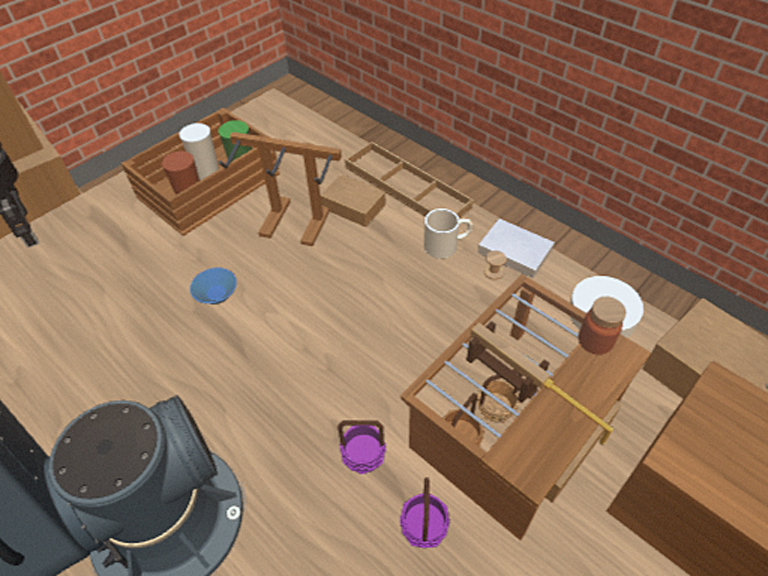

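View pics/top0.png

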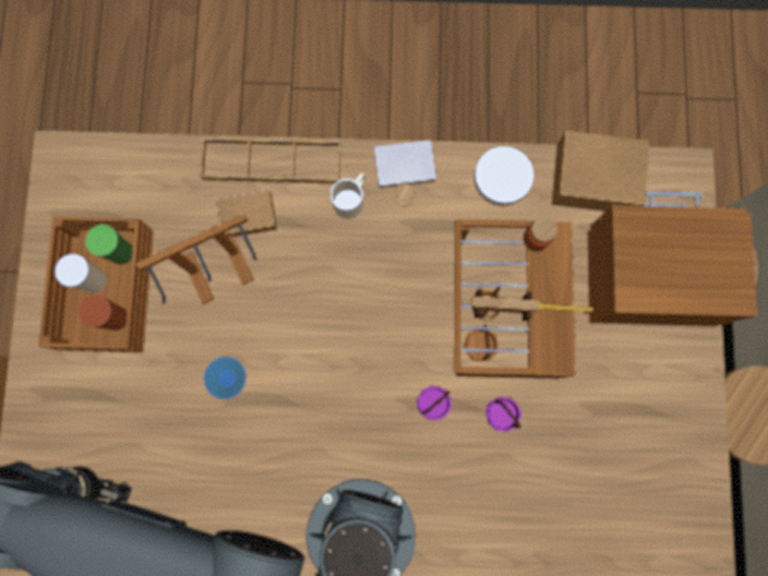

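```bash
python3 - <<'E'
from h import *
s=arm.state(); print(Rn.from_rotvec(s['orientation']).as_matrix().round(3))
for n in('side','top'):
    imaging.capture(n)
    for th in('riser','rest','stick','stand','basket_a','mug','jar','bowl','spool'):
        for o in outline_of(n,th)[:5]: print(n,th,round(o['confidence'],2),np.round(o['box']).tolist(),int(o['region'].sum()))
E
```

```text
[[ 0.242 -0.    -0.97 ]
 [ 0.97  -0.001  0.242]
 [-0.001 -1.    -0.   ]]
side riser 0.8 [270.0, 181.0, 431.0, 363.0] 10221
side rest 0.89 [312.0, 216.0, 367.0, 268.0] 574
side rest 0.63 [317.0, 252.0, 344.0, 282.0] 634
side stick 0.55 [316.0, 214.0, 409.0, 294.0] 971
side stand 0.94 [147.0, 89.0, 228.0, 162.0] 1918
side basket_a 0.9 [297.0, 261.0, 322.0, 301.0] 365
side basket_a 0.86 [224.0, 280.0, 256.0, 317.0] 922
side basket_a 0.81 [268.0, 321.0, 296.0, 364.0] 977
side basket_a 0.59 [319.0, 248.0, 347.0, 282.0] 560
side basket_a 0.56 [268.0, 185.0, 436.0, 358.0] 9803
side mug 0.76 [282.0, 140.0, 314.0, 173.0] 753
side jar 0.89 [384.0, 198.0, 416.0, 239.0] 843
side bowl 0.66 [130.0, 177.0, 159.0, 203.0] 560
side spool 0.54 [324.0, 167.0, 337.0, 184.0] 188
side spool 0.33 [150.0, 88.0, 228.0, 165.0] 1899
top riser 0.95 [299.0, 145.0, 382.0, 251.0] 4030
top rest 0.49 [318.0, 192.0, 355.0, 213.0] 216
top stick 0.98 [314.0, 199.0, 394.0, 207.0] 294
top stand 0.83 [92.0, 143.0, 171.0, 203.0] 1402
top basket_a 0.9 [323.0, 264.0, 349.0, 288.0] 475
top basket_a 0.76 [278.0, 255.0, 302.0, 280.0] 412
top basket_a 0.73 [309.0, 222.0, 332.0, 240.0] 315
top basket_a 0.61 [321.0, 194.0, 332.0, 214.0] 104
top basket_a 0.21 [138.0, 239.0, 164.0, 266.0] 638
top mug 0.74 [220.0, 116.0, 245.0, 147.0] 492
top jar 0.93 [350.0, 146.0, 374.0, 170.0] 360
top bowl 0.95 [134.0, 237.0, 163.0, 266.0] 652
top spool 0.43 [263.0, 122.0, 272.0, 136.0] 140
```

```bash
python3 - <<'E'
from h import *
save('side','s1.png',(265,175,440,365),4)
save('top','t1.png',(270,135,400,295),4)
E
```

```text
(no output)
```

View pics/s1.png

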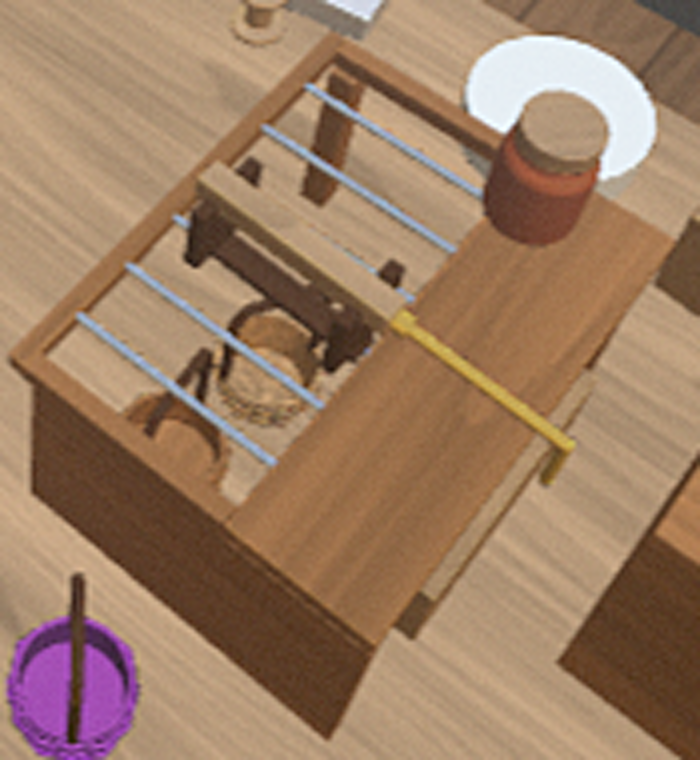

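View pics/t1.png

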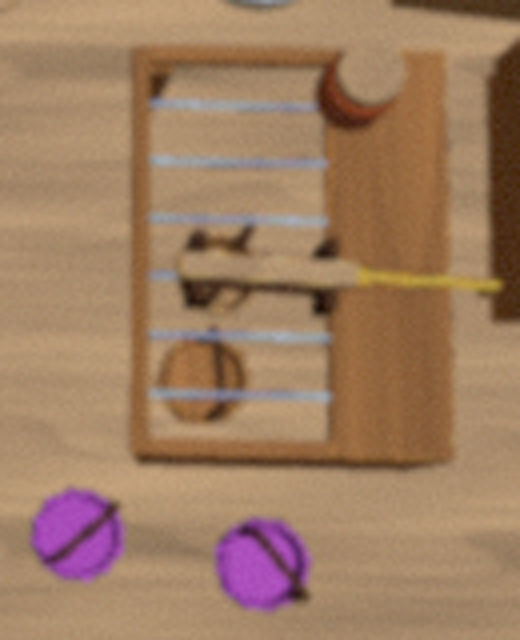

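```bash
cat >> h.py <<'E'
from scipy.optimize import least_squares
def fit(model,obs,x0,z=0.0):
    """obs: list (cam,modelidx,u,v). pose x,y,yaw, base z fixed"""
    P={n:cal(n) for n in('side','top')}
    def f(p):
        c,s=np.cos(p[2]),np.sin(p[2]); r=[]
        for n,i,u,v in obs:
            m=model[i]; X=np.array([p[0]+c*m[0]-s*m[1],p[1]+s*m[0]+c*m[1],z+m[2]])
            K,R,t=P[n]; q=K@(R@X+t); r+= [q[0]/q[2]-u,q[1]/q[2]-v]
        return np.array(r)
    o=least_squares(f,x0,loss='soft_l1'); return o.x,f(o.x).reshape(-1,2)
def tri(obs):
    A=[]
    for n,u,v in obs:
        K,R,t=cal(n); P=K@np.c_[R,t]; A+=[u*P[2]-P[0],v*P[2]-P[1]]
    X=np.linalg.svd(np.array(A))[2][-1]; return X[:3]/X[3]
E
python3 - <<'E'
from h import *
T=lambda x,y:('top',270+x/4,135+y/4); S=lambda x,y:('side',265+x/4,175+y/4)
# riser corners idx: 0 far front(x+,y+),1 far rear,2 near rear,3 near front
m=[(.17,.13,.165),(.17,-.13,.165),(-.17,-.13,.165),(-.17,.13,.165)]
px=[(0,T(134,47)),(1,T(446,50)),(2,T(452,460)),(3,T(135,460)),(0,S(338,37)),(1,S(674,240)),(2,S(378,645)),(3,S(12,360))]
p,r=fit(m,[(o[0],i,o[1],o[2]) for i,o in px],[.5,-.3,0]); print('riser',p.round(4));print(r.round(1).tolist())
print('tri stick hook end top', tri([T(500,287),S(575,445)]),'handle butt', tri([T(180,266),S(212,180)]), 'handle front',tri([T(357,275),S(403,312)]))
print('tip z?', back('side',265+547/4,175+482/4,.176))
E
python3 - <<'E'
from h import *
save('side','s2.png',(135,80,255,175),6)
save('top','t2.png',(80,130,190,215),6)
E
```

```text
riser [ 0.5348 -0.3239  0.0107]
[[0.0, -0.1], [0.1, 0.3], [1.8, 0.6], [0.1, -0.7], [-1.9, -1.8], [1.1, -0.3], [0.2, 0.8], [-1.0, -1.1]]
tri stick hook end top [ 0.50109458 -0.4754584   0.22395488] handle butt [ 0.51267712 -0.22546361  0.21696448] handle front [ 0.50771667 -0.3632897   0.22495411]
tip z? [ 0.50153369 -0.47417031  0.176     ]
```

View pics/s2.png

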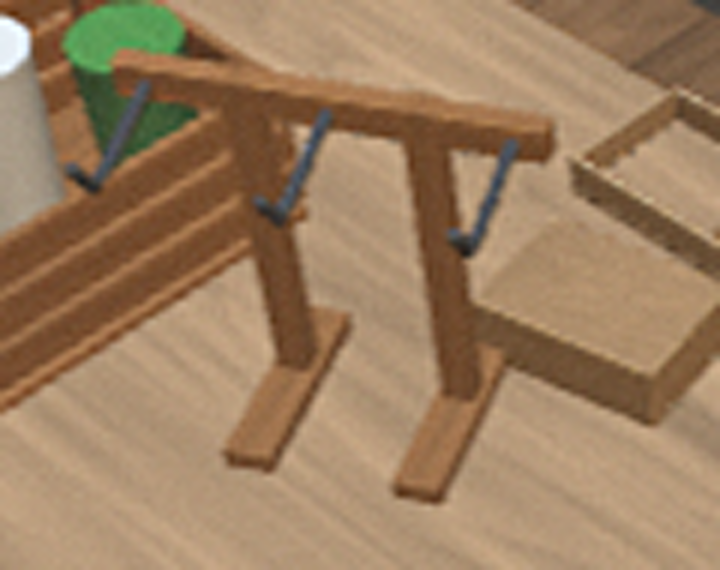

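View pics/t2.png

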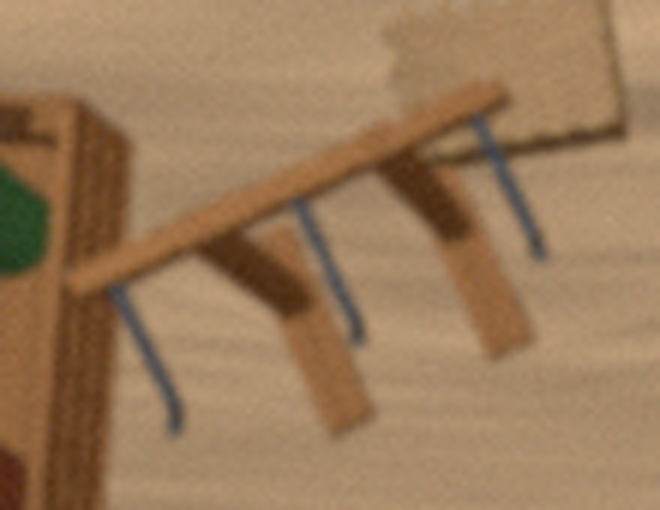

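```bash
python3 - <<'E'
from h import *
T=lambda x,y:('top',80+x/6,130+y/6); S=lambda x,y:('side',135+x/6,80+y/6)
m=[(-.022,.105,.222),(-.022,0,.222),(-.022,-.105,.222),(0,.105,.197),(0,0,.197),(0,-.105,.197)]
px=[(0,T(173,428)),(1,T(358,338)),(2,T(541,253)),(0,S(70,170)),(1,S(262,205)),(2,S(457,238)),(3,S(97,185)),(4,S(280,217)),(5,S(468,250))]
p,r=fit(m,[(o[0],i,o[1],o[2]) for i,o in px],[.5,.3,-.4]); print('stand',p.round(4));print(r.round(1).tolist())
T=lambda x,y:('top',270+x/4,135+y/4); S=lambda x,y:('side',265+x/4,175+y/4)
# stick: origin z .210 ; handle top corners at z=.022; rod far end
m=[(-.07,0,.022),(.07,0,.022),(.18,0,.015),(.18,0,-.034)]
px=[(0,T(180,266)),(1,T(357,275)),(2,T(500,286)),(2,S(575,443)),(0,S(212,176)),(1,S(403,312)),(3,S(547,482))]
p,r=fit(m,[(o[0],i,o[1],o[2]) for i,o in px],[.5,-.3,-1.57],z=.21); print('stick',p.round(4));print(r.round(1).tolist())
# baskets: top view rim
print('brown: rim (top) ',back('top',270+202/4,135+381/4,.04),' handle bar top', tri([T(215,365),S(182,400)]))
print('brown S foot-ish', back('side',265+175/4,175+455/4,.02))
print('tan S rim center', back('side',265+272/4,175+360/4,.04))
for q in [(134,410),(190,350),(222,455)]: print(back('side',265+q[0]/4,175+q[1]/4,.04))
E
cat > /tmp/c.py <<'E'
E
python3 - <<'E'
from h import *
save('side','s3.png',(285,240,355,310),10)
save('top','t3.png',(300,185,355,245),10)
E
```

```text
stand [0.5606 0.3398 0.4824]
[[0.6, 0.8], [0.3, 1.3], [0.0, 1.1], [0.1, -0.1], [-0.4, -0.6], [-0.6, -0.5], [0.4, -0.7], [0.6, -0.8], [0.8, -0.9]]
stick [ 0.5072 -0.2952 -1.6005]
[[0.8, 0.0], [1.4, 0.2], [0.3, -0.3], [-0.6, 0.0], [-1.1, -1.7], [-0.1, -0.3], [0.5, 0.2]]
brown: rim (top)  [ 0.43796042 -0.26623512  0.04      ]  handle bar top [ 0.44720048 -0.27067007  0.0861472 ]
brown S foot-ish [ 0.44237961 -0.27483358  0.02      ]
tan S rim center [ 0.53295756 -0.28541321  0.04      ]
[ 0.4408337  -0.23933817  0.04      ]
[ 0.50154841 -0.23935338  0.04      ]
[ 0.45444421 -0.30225599  0.04      ]
```

View pics/s3.png

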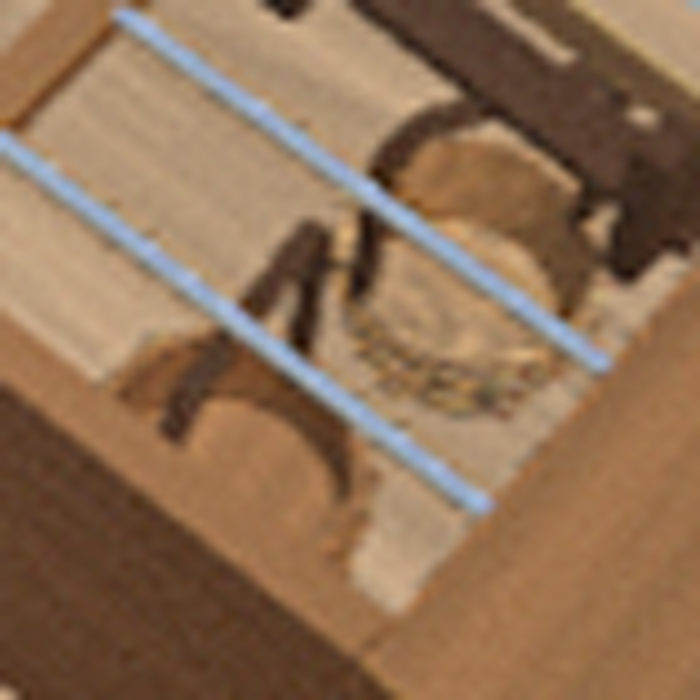

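View pics/t3.png

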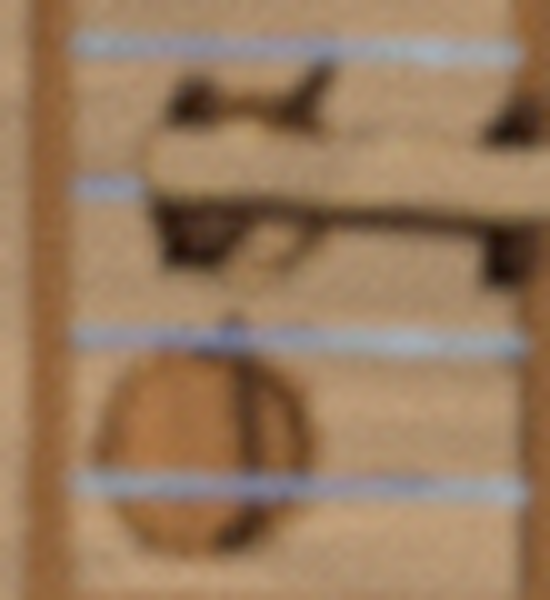

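```bash
cat >> h.py <<'E'
def bwire(p,rf=.034,rr=.037,zb=0.):
    c,s=np.cos(p[2]),np.sin(p[2])
    a=np.linspace(0,2*np.pi,40)
    L=[np.c_[rr*np.cos(a),rr*np.sin(a),0*a+.04],np.c_[rf*np.cos(a),rf*np.sin(a),0*a],
       np.array([(-.034,0,.02),(-.034,0,.1),(-.027,0,.118),(.027,0,.118),(.034,0,.1),(.034,0,.02)])]
    R=np.array([[c,-s,0],[s,c,0],[0,0,1]])
    return [l@R.T+np.array([p[0],p[1],zb]) for l in L]
def overlay(n,poses,crop,s,name,zb=0.,im=None):
    if im is None: im=imaging.capture(n)
    im=im[:,:,::-1][crop[1]:crop[3],crop[0]:crop[2]]
    im=cv2.resize(im,None,fx=s,fy=s,interpolation=cv2.INTER_CUBIC)
    for k,p in enumerate(poses):
        for l in (bwire(p,zb=zb) if len(p)==3 else [p]):
            q=np.array([(proj(n,X)+.5-np.array(crop[:2]))*s for X in l]).astype(int)
            cv2.polylines(im,[q.reshape(-1,1,2)],False,[(0,255,0),(255,255,0),(0,255,255)][k%3],1,cv2.LINE_AA)
    cv2.imwrite('pics/'+name,im); return im
E
python3 - <<'E'
from h import *
P=[(.440,-.268,0.05),(.51,-.275,-.3)]
a=overlay('side',P,(285,240,355,310),8,'a.png'); b=overlay('top',P,(300,185,355,245),8,'b.png')
h=max(a.shape[0],b.shape[0]); o=np.zeros((h,a.shape[1]+b.shape[1],3),np.uint8); o[:a.shape[0],:a.shape[1]]=a;o[:b.shape[0],a.shape[1]:]=b
o=o[:,:1000]; cv2.imwrite('pics/ov1.png',cv2.resize(o,None,fx=.8,fy=.8))
E
```

```text
(no output)
```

View pics/ov1.png

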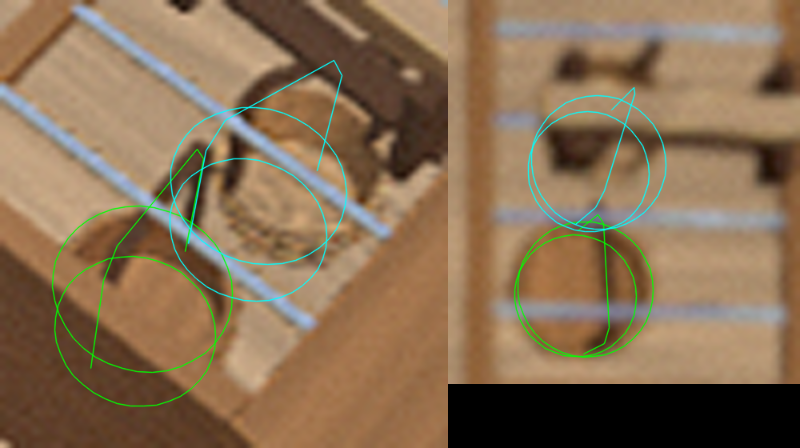

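```bash
python3 - <<'E'
from h import *
ims={n:imaging.capture(n) for n in('side','top')}
rows=[]
for yaw in(-.1,-.3,-.6):
    P=[(.441,-.27,0.05),(.531,-.283,yaw)]
    a=overlay('side',P,(285,240,355,300),5,'a.png',im=ims['side']); b=overlay('top',P,(300,185,355,245),5,'b.png',im=ims['top'])
    rows.append(np.vstack([a,np.hstack([b,np.zeros((300,a.shape[1]-b.shape[1],3),np.uint8)])]))
o=np.hstack(rows); print(o.shape); cv2.imwrite('pics/ov2.png',cv2.resize(o,None,fx=.76,fy=.76))
E
```

```text
(600, 1050, 3)
```

View pics/ov2.png

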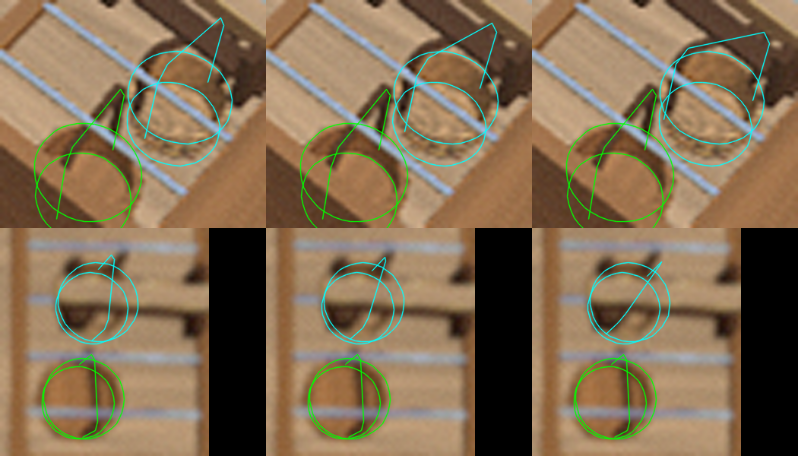

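Request:
arm_command:
  offset:
    - [0, -0.25, 0]
    - [0, -0.25, 0]
    - [0, -0.25, 0]
    - [0, -0.25, 0]
    - [0, -0.25, 0]
    - [0, -0.25, 0]
    - [0, -0.25, 0]
    - [0, -0.25, 0]
    - [0, -0.25, 0]
    - [0, -0.25, 0]
    - [0, -0.25, 0]
    - [0, 0, 0]
  twist:
    - [0, 1, 0]
    - [0, 1, 0]
    - [0, 1, 0]
    - [0, 1, 0]
    - [0, 1, 0]
    - [0, 1, 0]
    - [0, 1, 0]
    - [0, 1, 0]
    - [0, 1, 0]
    - [0, 1, 0]
    - [0, 1, 0]
    - [0, 1, 0]
  claw: [1, 1, 1, 1, 1, 1, 1, 1, 1, 1, 1, 1]

```text
t: 2.6
tcp_pos: [0.127, 0.5085, 0.3458]
orientation: [-1.573, -0.009, 0.01]
force: [-0.2, 0.1, -0.2]
opening: 1.002
```

```bash
cat >> h.py <<'E'
def need(pos=None,ang=None):
    """remaining shift in tool units, yaw turn units about tool y (ang = world angle of tool x axis)"""
    s=arm.state(); R=Rn.from_rotvec(s['orientation']).as_matrix(); p=np.array(s['tcp_pos'])
    print('t',round(s['t'],2),'tcp',p.round(4),'xang',round(float(np.arctan2(R[1,0],R[0,0])),4),'ydir',R[:,1].round(3),'F',np.round(s['force'],1),'open',round(s['opening'],3),'q',np.round(s['q'],2))
    if pos is not None: print('shift units total (tool):',((R.T@(np.array(pos)-p))/.04).round(2))
    if ang is not None:
        d=(ang-np.arctan2(R[1,0],R[0,0])+np.pi)%(2*np.pi)-np.pi
        # desired upright frame
        Rd=np.array([[np.cos(ang),0,-np.sin(ang)],[np.sin(ang),0,np.cos(ang)],[0,-1,0]])
        print('twist units total:',(Rn.from_matrix(R.T@Rd).as_rotvec()/np.deg2rad(6)).round(2))
        if pos is not None: print('shift units in upright frame:',((Rd.T@(np.array(pos)-p))/.04).round(2))
E
python3 - <<'E'
from h import *
need((.5072,-.2952,.33),-.03)
print(back('top',270+75/4,135+535/4,.04),back('top',270+262/4,135+563/4,.04))
E
```

```text
t 2.6 tcp [0.127  0.5085 0.3458] xang 0.0124 ydir [-0.001 -0.002 -1.   ] F [-0.2  0.1 -0.2] open 1.002 q [1.33 0.23 0.26 1.61 0.   2.88]
shift units total (tool): [  9.26   0.43 -20.21]
twist units total: [ 0.02  0.4  -0.01]
shift units in upright frame: [ 10.1    0.39 -19.8 ]
[ 0.30242305 -0.1572021   0.04      ] [ 0.28281276 -0.31806551  0.04      ]
```

Request:
arm_command:
  offset:
    - [0.8, 0, -0.4]
    - [0.8, 0, -0.8]
    - [0.8, 0, -0.9]
    - [0.8, 0, -0.9]
    - [0.8, 0, -0.9]
    - [0.8, 0, -0.9]
    - [0.8, 0, -0.9]
    - [0.8, 0, -0.9]
    - [0.8, 0, -0.9]
    - [0.8, 0, -0.9]
    - [0.8, 0, -0.9]
    - [0.3, 0, -0.9]
  twist:
    - [0, 0.4, 0]
    - [0, 0, 0]
    - [0, 0, 0]
    - [0, 0, 0]
    - [0, 0, 0]
    - [0, 0, 0]
    - [0, 0, 0]
    - [0, 0, 0]
    - [0, 0, 0]
    - [0, 0, 0]
    - [0, 0, 0]
    - [0, 0, 0]
  claw: [1, 1, 1, 1, 1, 1, 1, 1, 1, 1, 1, 1]

```text
t: 3.6
tcp_pos: [0.4419, 0.1345, 0.345]
orientation: [-1.569, 0.019, -0.022]
force: [0.4, 0.7, -0.2]
opening: 1.001
```

```bash
python3 - <<'E'
from h import *
need((.5072,-.2952,.33),-.03)
E
```

```text
t 3.6 tcp [0.4419 0.1345 0.345 ] xang -0.0263 ydir [ 0.002  0.002 -1.   ] F [ 0.4  0.7 -0.2] open 1.001 q [0.29 0.11 0.12 1.57 0.   1.89]
shift units total (tool): [  1.91   0.36 -10.7 ]
twist units total: [-0.02  0.04  0.02]
shift units in upright frame: [  1.96   0.37 -10.69]
```

Request:
arm_command:
  offset:
    - [0.2, 0.04, -0.95]
    - [0.2, 0.04, -0.95]
    - [0.2, 0.04, -0.95]
    - [0.2, 0.04, -0.95]
    - [0.2, 0.04, -0.95]
    - [0.2, 0.04, -0.95]
    - [0.2, 0.04, -0.95]
    - [0.2, 0.04, -0.95]
    - [0.2, 0, -0.95]
    - [0.1, 0, -0.95]
    - [0.1, 0, -0.95]
    - [0, 0, -0.4]
  twist:
    - [0, 0, 0]
    - [0, 0, 0]
    - [0, 0, 0]
    - [0, 0, 0]
    - [0, 0, 0]
    - [0, 0, 0]
    - [0, 0, 0]
    - [0, 0, 0]
    - [0, 0, 0]
    - [0, 0, 0]
    - [0, 0, 0]
    - [0, 0, 0]
  claw: [1, 1, 1, 1, 1, 1, 1, 1, 1, 1, 1, 1]

```text
t: 4.6
tcp_pos: [0.5116, -0.3286, 0.3301]
orientation: [-1.569, 0.019, -0.027]
force: [-1.1, 1.1, 0.8]
opening: 1.003
```

```bash
python3 - <<'E'
from h import *
need((.5072,-.2952,.200),-.03)
save('side','s4.png',(265,135,440,325),4)
E
```

```text
t 4.6 tcp [ 0.5116 -0.3286  0.3301] xang -0.0297 ydir [ 0.005  0.001 -1.   ] F [-1.1  1.1  0.8] open 1.003 q [-0.57  0.38  0.44  1.63  0.    1.03]
shift units total (tool): [-0.15  3.25  0.83]
twist units total: [-0.01  0.    0.05]
shift units in upright frame: [-0.14  3.25  0.83]
```

View pics/s4.png

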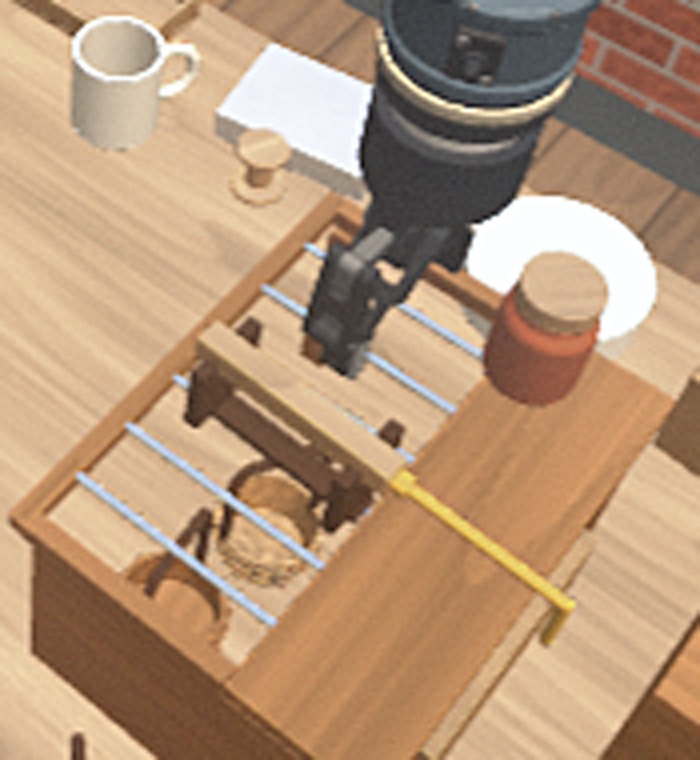

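Request:
arm_command:
  offset:
    - [-0.14, 0, 0.83]
    - [0, 0, 0]
    - [0, 0.7, 0]
    - [0, 0.7, 0]
    - [0, 0.7, 0]
    - [0, 0.7, 0]
    - [0, 0.4, 0]
    - [0, 0, 0]
  twist:
    - [0, 0, 0.05]
    - [0, 0, 0]
    - [0, 0, 0]
    - [0, 0, 0]
    - [0, 0, 0]
    - [0, 0, 0]
    - [0, 0, 0]
    - [0, 0, 0]
  claw: [1, 1, 1, 1, 1, 1, 1, 1]

```text
t: 5.32
tcp_pos: [0.5066, -0.2971, 0.197]
orientation: [-1.571, 0.026, -0.029]
force: [0.1, -0.2, -0.5]
opening: 1.0
```

```bash
python3 - <<'E'
from h import *
need((.5072,-.2952,.200),-.03)
a=save('side','a.png',(290,190,420,310),5);b=save('top','b.png',(300,150,400,240),5)
o=np.zeros((600,1150,3),np.uint8);o[:,:650]=a;o[:450,650:]=b
cv2.imwrite('pics/s5.png',cv2.resize(o,None,fx=.69,fy=.69))
E
```

```text
t 5.32 tcp [ 0.5066 -0.2971  0.197 ] xang -0.0349 ydir [ 0.002 -0.    -1.   ] F [ 0.1 -0.2 -0.5] open 1.0 q [-0.53  0.36  0.07  1.28  0.    1.07]
shift units total (tool): [ 0.01 -0.08  0.05]
twist units total: [-0.   -0.05  0.02]
shift units in upright frame: [ 0.01 -0.08  0.05]
```

View pics/s5.png

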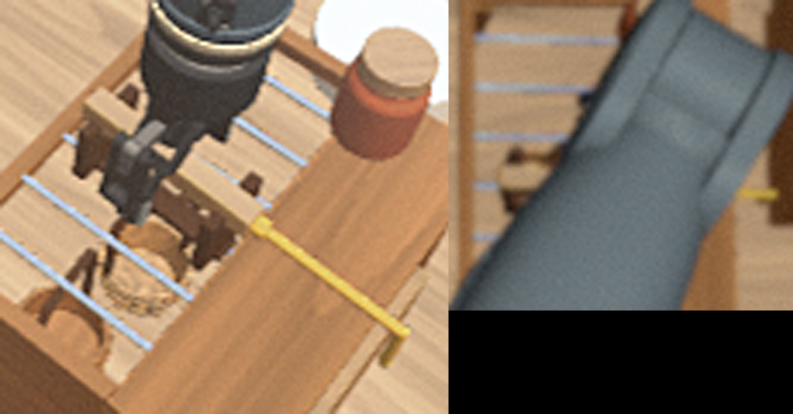

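Request:
arm_command:
  offset:
    - [0, -0.05, 0]
    - [0, 0, 0]
    - [0, 0, 0]
    - [0, 0, 0]
    - [0, 0, 0]
    - [0, 0, 0]
    - [0, 0, 0]
    - [0, 0, 0]
    - [0, 0, 0]
    - [0, 0, 0]
  twist:
    - [0, 0, 0]
    - [0, 0, 0]
    - [0, 0, 0]
    - [0, 0, 0]
    - [0, 0, 0]
    - [0, 0, 0]
    - [0, 0, 0]
    - [0, 0, 0]
    - [0, 0, 0]
    - [0, 0, 0]
  claw: [0.3, 0, -0.3, -0.6, -1, -1, -1, -1, -1, -1]

```text
t: 6.25
tcp_pos: [0.5106, -0.2992, 0.2094]
orientation: [-1.577, 0.016, -0.038]
force: [0.3, -0.5, -1.4]
opening: 0.224
```

```bash
python3 - <<'E'
from h import *
need()
E
```

```text
t 6.25 tcp [ 0.5106 -0.2992  0.2094] xang -0.0346 ydir [ 0.014 -0.007 -1.   ] F [ 0.3 -0.5 -1.4] open 0.224 q [-0.53  0.35  0.09  1.29  0.    1.07]
```

```bash
python3 - <<'E'
from h import *
need()
a=save('side','a.png',(290,190,420,310),6)
E
```

```text
t 6.25 tcp [ 0.5106 -0.2992  0.2094] xang -0.0346 ydir [ 0.014 -0.007 -1.   ] F [ 0.3 -0.5 -1.4] open 0.224 q [-0.53  0.35  0.09  1.29  0.    1.07]
```

View pics/a.png

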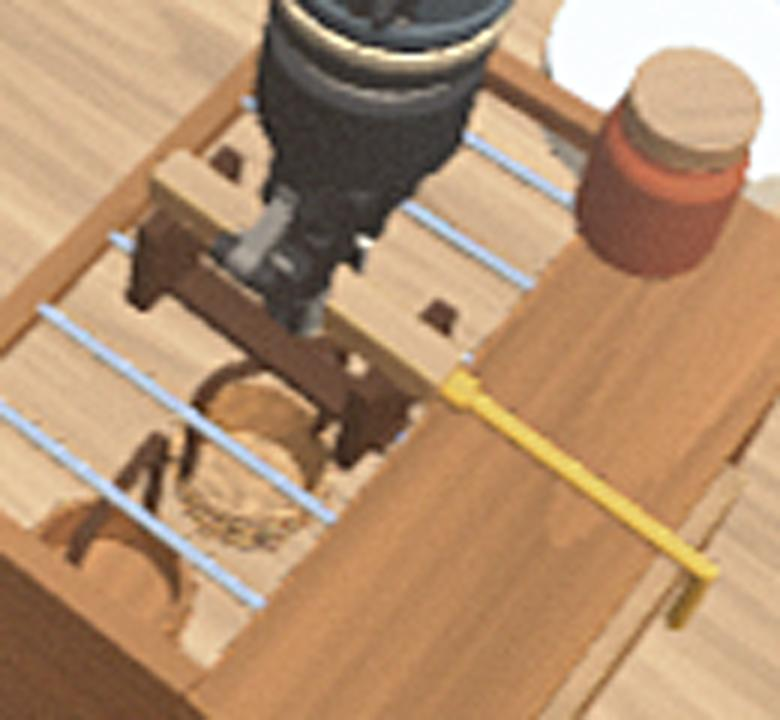

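Request:
arm_command:
  offset:
    - [0, -0.3, 0]
    - [0, -0.5, 0]
    - [0, -0.7, 0]
    - [0, -0.8, 0]
    - [0, -0.6, 0]
    - [0, 0, 0]
  twist:
    - [0, 0, 0]
    - [0, 0, 0]
    - [0, 0, 0]
    - [0, 0, 0]
    - [0, 0, 0]
    - [0, 0, 0]
  claw: [-1, -1, -1, -1, -1, -1]

```text
t: 6.8
tcp_pos: [0.5072, -0.2974, 0.3266]
orientation: [-1.573, 0.022, -0.033]
force: [-0.4, 0.3, -1.3]
opening: 0.221
```

```bash
python3 - <<'E'
from h import *
need((.445,.03,.32),-.03)
a=save('side','a.png',(280,150,430,300),5)
E
```

```text
t 6.8 tcp [ 0.5072 -0.2974  0.3266] xang -0.0347 ydir [ 0.007 -0.003 -1.   ] F [-0.4  0.3 -1.3] open 0.221 q [-0.53  0.34  0.37  1.59  0.    1.07]
shift units total (tool): [-1.84  0.13  8.13]
twist units total: [ 0.02 -0.05  0.07]
shift units in upright frame: [-1.8   0.17  8.13]
```

View pics/a.png

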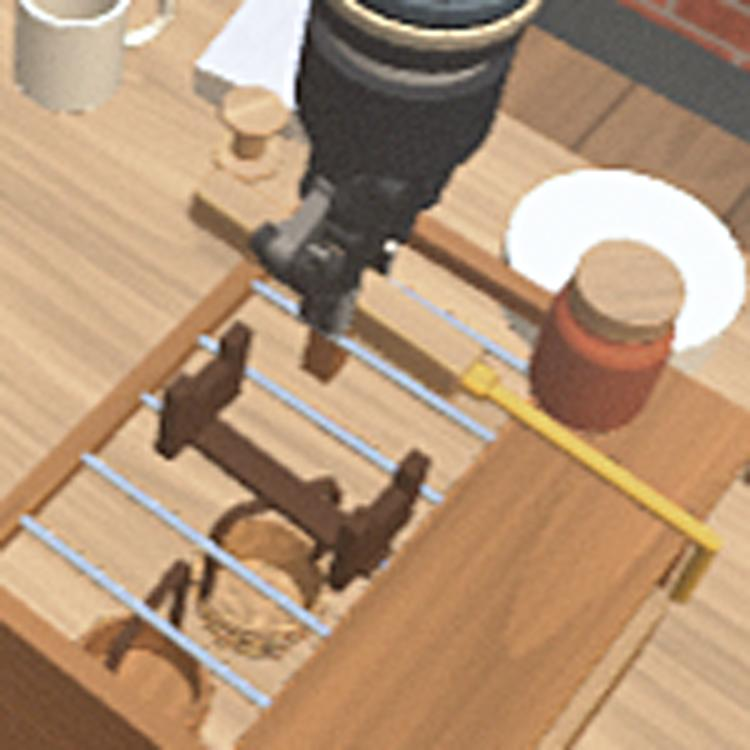

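Request:
arm_command:
  offset:
    - [0, 0, 0.4]
    - [0, 0, 0.7]
    - [-0.2, 0, 0.9]
    - [-0.2, 0, 0.9]
    - [-0.2, 0, 0.9]
    - [-0.2, 0, 0.9]
    - [-0.2, 0, 0.9]
    - [-0.2, 0, 0.9]
    - [-0.2, 0, 0.7]
    - [-0.2, 0, 0.5]
    - [-0.2, 0, 0.2]
    - [0, 0, 0]
  twist:
    - [0, 0, 0.07]
    - [0, 0, 0]
    - [0, 0, 0]
    - [0, 0, 0]
    - [0, 0, 0]
    - [0, 0, 0]
    - [0, 0, 0]
    - [0, 0, 0]
    - [0, 0, 0]
    - [0, 0, 0]
    - [0, 0, 0]
    - [0, 0, 0]
  claw: [-1, -1, -1, -1, -1, -1, -1, -1, -1, -1, -1, -1]

```text
t: 7.85
tcp_pos: [0.4388, 0.0328, 0.3071]
orientation: [-1.569, 0.048, -0.014]
force: [-0.0, -1.2, 0.2]
opening: 0.222
```

```bash
python3 - <<'E'
from h import *
need((.445,.03,.095),-.03)
a=save('side','a.png',(180,130,420,320),3)
b=save('top','b.png',(240,150,400,260),4)
E
```

```text
t 7.85 tcp [0.4388 0.0328 0.3071] xang -0.0391 ydir [-0.022  0.002 -1.   ] F [-0.  -1.2  0.2] open 0.222 q [ 0.07  0.09 -0.    1.5   0.    1.68]
shift units total (tool): [ 0.27  5.3  -0.07]
twist units total: [-0.01 -0.09 -0.21]
shift units in upright frame: [ 0.16  5.3  -0.07]
```

View pics/a.png

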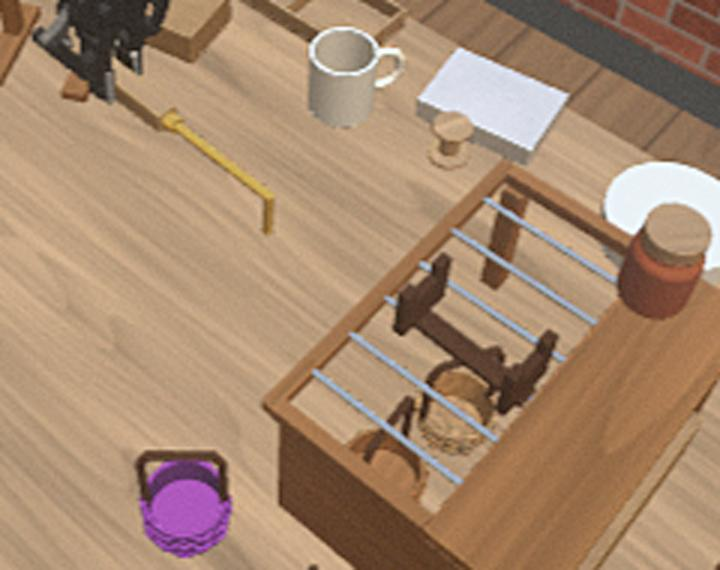

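View pics/b.png

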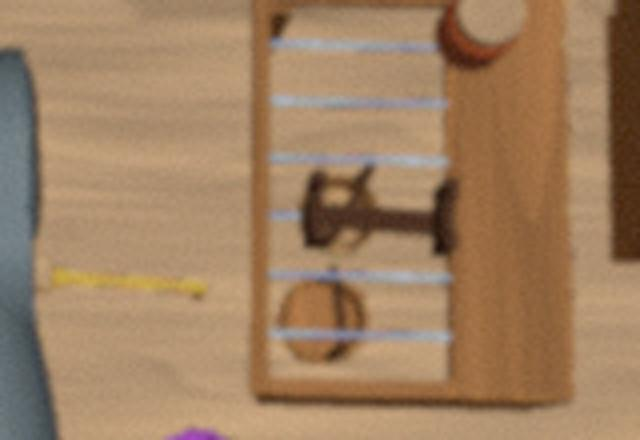

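```bash
python3 - <<'E'
from h import *
print('bend',tri([('top',290.75,221.75),('side',269.3,195.7)]),'tip', back('side',180+268/3,130+232/3,.2731), back('top',290.75,222,.322))
print('tan', back('top',325,203,.04), 'brown',back('top',240+321/4,150+318/4,.04))
need((.446,.03,.088),-.03)
E
```

```text
bend [ 0.43394433 -0.14080036  0.31533191] tip [ 0.43226779 -0.1409496   0.2731    ] [ 0.43319332 -0.14088721  0.322     ]
tan [ 0.53451245 -0.2818959   0.04      ] brown [ 0.44055931 -0.26535723  0.04      ]
t 7.95 tcp [0.4401 0.0314 0.3072] xang -0.0405 ydir [-0.021  0.001 -1.   ] F [ 0.5 -0.4 -0.9] open 0.222 q [ 0.07  0.09 -0.    1.5   0.    1.68]
shift units total (tool): [ 0.26  5.48 -0.03]
twist units total: [-0.  -0.1 -0.2]
shift units in upright frame: [ 0.15  5.48 -0.03]
```

Request:
arm_command:
  offset:
    - [0.16, 0.4, 0]
    - [0, 0.8, 0]
    - [0, 0.9, 0]
    - [0, 0.9, 0]
    - [0, 0.9, 0]
    - [0, 0.7, 0]
    - [0, 0.4, 0]
    - [0, 0.2, 0]
    - [0, 0, 0]
    - [0, 0, 0]
  twist:
    - [0, -0.09, -0.2]
    - [0, 0, 0]
    - [0, 0, 0]
    - [0, 0, 0]
    - [0, 0, 0]
    - [0, 0, 0]
    - [0, 0, 0]
    - [0, 0, 0]
    - [0, 0, 0]
    - [0, 0, 0]
  claw: [-1, -1, -1, -1, -1, -1, -1, -1, -1, -1]

```text
t: 8.78
tcp_pos: [0.4509, 0.0181, 0.0877]
orientation: [-1.574, 0.033, -0.039]
force: [0.3, -0.2, -1.4]
opening: 0.217
```

```bash
python3 - <<'E'
from h import *
need((.446,.03,.088),-.03)
a=save('side','a.png',(180,130,420,320),3)
E
```

```text
t 8.78 tcp [0.4509 0.0181 0.0877] xang -0.0461 ydir [ 0.004 -0.004 -1.   ] F [ 0.3 -0.2 -1.4] open 0.217 q [ 0.04  0.21 -0.44  0.91 -0.    1.66]
shift units total (tool): [-0.14 -0.01  0.29]
twist units total: [ 0.03 -0.15  0.04]
shift units in upright frame: [-0.13 -0.01  0.29]
```

View pics/a.png

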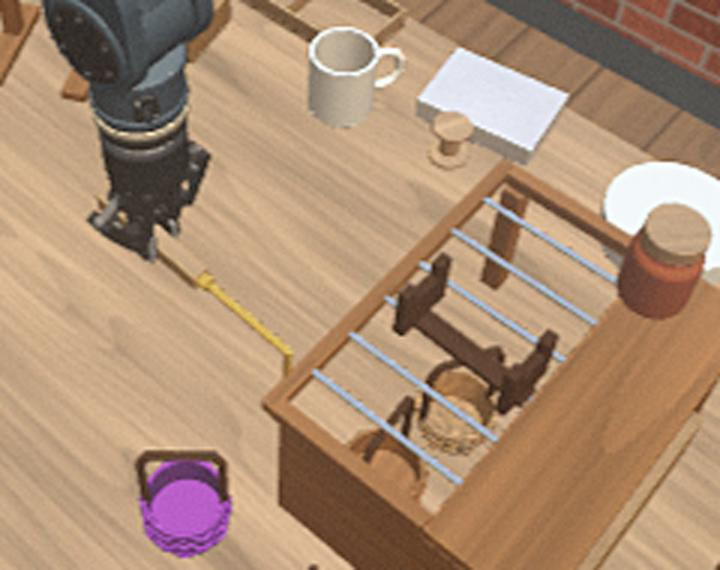

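Request:
arm_command:
  offset:
    - [0.05, 0, -0.5]
    - [0, 0, -0.7]
    - [0, 0, -0.7]
    - [0, 0, -0.4]
    - [0, 0, -0.1]
    - [0, 0, 0]
  twist:
    - [0, 0, 0]
    - [0, 0, 0]
    - [0, 0, 0]
    - [0, 0, 0]
    - [0, 0, 0]
    - [0, 0, 0]
  claw: [-1, -1, -1, -1, -1, -1]

```text
t: 9.33
tcp_pos: [0.4538, -0.0842, 0.0938]
orientation: [-1.576, 0.025, -0.049]
force: [-0.3, 0.5, -1.2]
opening: 0.22
```

```bash
python3 - <<'E'
from h import *
need((.446,-.079,.0485),-.04)
a=save('side','a.png',(240,220,360,320),6)
E
```

```text
t 9.33 tcp [ 0.4538 -0.0842  0.0938] xang -0.0468 ydir [ 0.015 -0.005 -1.   ] F [-0.3  0.5 -1.2] open 0.22 q [-0.18  0.21 -0.42  0.92 -0.    1.44]
shift units total (tool): [-0.22  1.13  0.13]
twist units total: [ 0.05 -0.07  0.15]
shift units in upright frame: [-0.2   1.13  0.12]
```

View pics/a.png

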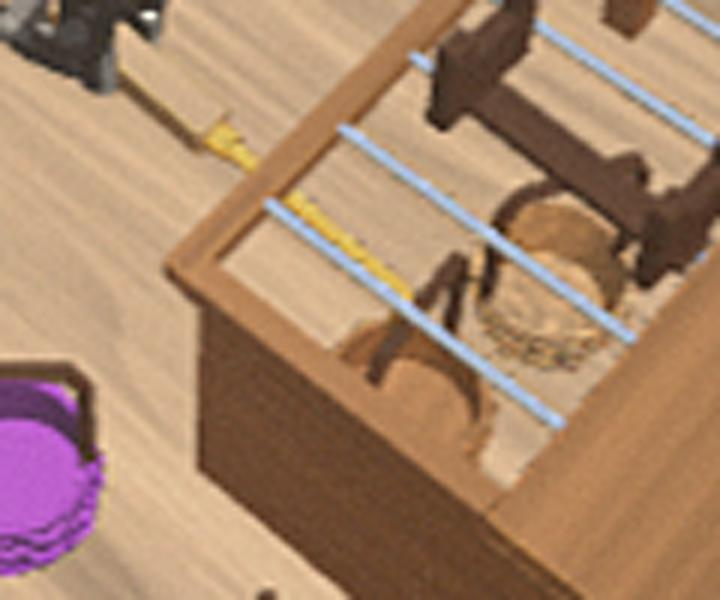

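Request:
arm_command:
  offset:
    - [-0.1, 0.3, 0.05]
    - [0, 0.5, 0]
    - [0, 0.4, 0]
    - [0, 0.1, 0]
    - [0, 0, 0]
  twist:
    - [0, 0, 0.15]
    - [0, 0, 0]
    - [0, 0, 0]
    - [0, 0, 0]
    - [0, 0, 0]
  claw: [-1, -1, -1, -1, -1]

```text
t: 9.8
tcp_pos: [0.451, -0.0781, 0.0398]
orientation: [-1.575, 0.034, -0.034]
force: [0.4, -0.6, -1.8]
opening: 0.221
```

```bash
python3 - <<'E'
from h import *
need((.446,-.079,.0485),-.04)
a=save('side','a.png',(240,220,360,320),6)
E
```

```text
t 9.8 tcp [ 0.451  -0.0781  0.0398] xang -0.0435 ydir [-0.    -0.004 -1.   ] F [ 0.4 -0.6 -1.8] open 0.221 q [-0.17  0.28 -0.5   0.79 -0.    1.45]
shift units total (tool): [-0.12 -0.22 -0.03]
twist units total: [ 0.04 -0.03  0.  ]
shift units in upright frame: [-0.12 -0.22 -0.03]
```

View pics/a.png

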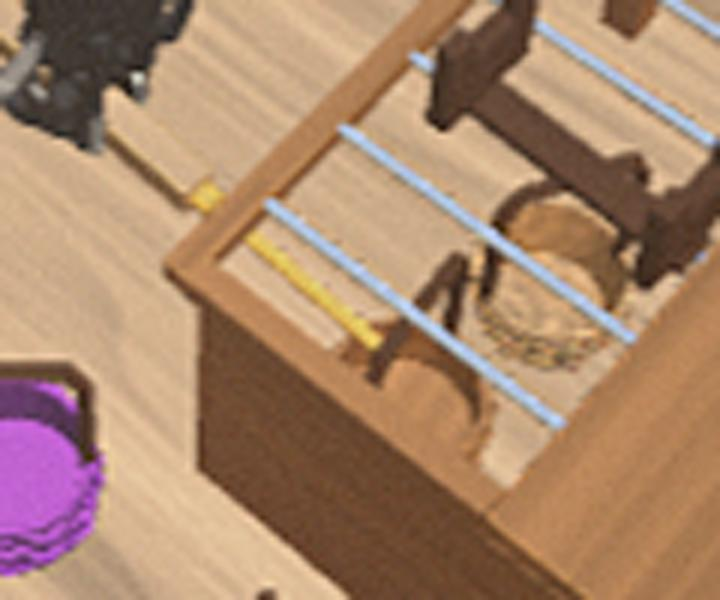

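Request:
arm_command:
  offset:
    - [0, -0.1, 0.15]
    - [0, -0.05, 0.3]
    - [0, 0, 0.4]
    - [0, 0, 0.45]
    - [0, 0, 0.45]
    - [0, 0, 0.45]
    - [0, 0, 0.45]
    - [0, 0, 0.45]
    - [0, 0, 0.45]
    - [0, 0, 0.4]
    - [0, 0, 0.2]
    - [0, 0, 0]
  twist:
    - [0, 0, 0]
    - [0, 0, 0]
    - [0, 0, 0]
    - [0, 0, 0]
    - [0, 0, 0]
    - [0, 0, 0]
    - [0, 0, 0]
    - [0, 0, 0]
    - [0, 0, 0]
    - [0, 0, 0]
    - [0, 0, 0]
    - [0, 0, 0]
  claw: [-1, -1, -1, -1, -1, -1, -1, -1, -1, -1, -1, -1]

```text
t: 10.85
tcp_pos: [0.463, 0.1017, 0.0573]
orientation: [-1.573, 0.023, -0.043]
force: [0.3, -0.4, -0.5]
opening: 0.219
```

```bash
python3 - <<'E'
from h import *
need((.446,.08,.0485),-.04)
a=save('side','a.png',(180,160,340,300),5)
E
```

```text
t 10.85 tcp [0.463  0.1017 0.0573] xang -0.0424 ydir [ 0.013 -0.003 -1.   ] F [ 0.3 -0.4 -0.5] open 0.219 q [ 0.22  0.27 -0.45  0.84 -0.01  1.83]
shift units total (tool): [-0.4   0.22 -0.56]
twist units total: [ 0.02 -0.02  0.12]
shift units in upright frame: [-0.4   0.22 -0.56]
```

View pics/a.png

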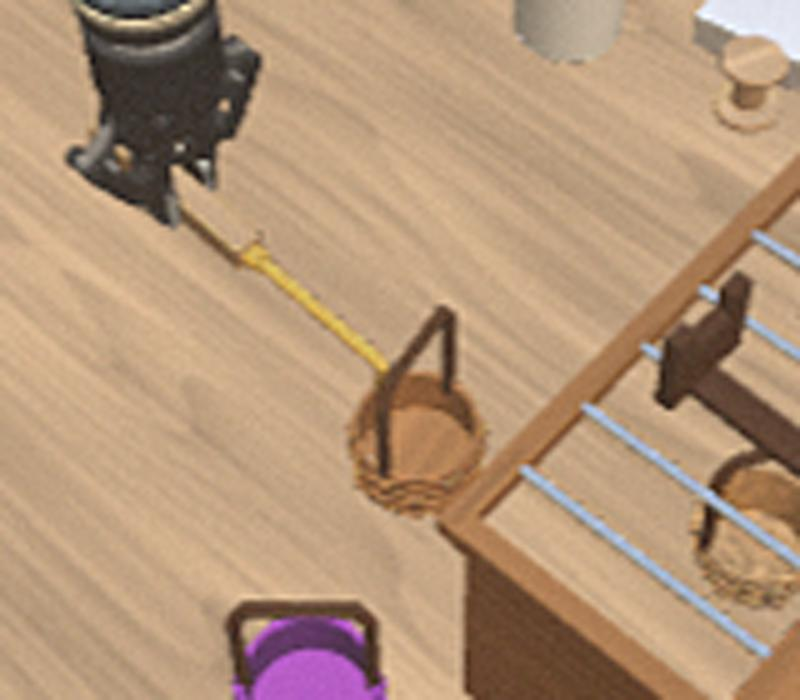

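Request:
arm_command:
  offset:
    - [-0.15, 0.1, 0]
    - [-0.3, 0.1, 0]
    - [-0.4, 0, 0]
    - [-0.4, 0, 0]
    - [-0.4, 0, 0]
    - [-0.2, 0, 0]
    - [0, 0, 0]
    - [0.15, 0, -0.3]
    - [0.0, -0.5, 0]
    - [0, -0.8, 0]
    - [0, -0.6, 0]
    - [0, 0, 0]
  twist:
    - [0, 0, 0.1]
    - [0, 0, 0]
    - [0, 0, 0]
    - [0, 0, 0]
    - [0, 0, 0]
    - [0, 0, 0]
    - [0, 0, 0]
    - [0, 0, 0]
    - [0, 0, 0]
    - [0, 0, 0]
    - [0, 0, 0]
    - [0, 0, 0]
  claw: [-1, -1, -1, -1, -1, -1, -1, -1, -1, -1, -1, -1]

```text
t: 11.9
tcp_pos: [0.3912, 0.0849, 0.1267]
orientation: [-1.576, 0.042, -0.037]
force: [1.7, -0.0, -0.5]
opening: 0.219
```

```bash
python3 - <<'E'
from h import *
need((.54,.08,.0485),-.04)
a=save('side','a.png',(180,160,340,300),5)
E
```

```text
t 11.9 tcp [0.3912 0.0849 0.1267] xang -0.0502 ydir [-0.003 -0.005 -1.   ] F [ 1.7 -0.  -0.5] open 0.219 q [ 0.22  0.1  -0.47  1.01 -0.    1.84]
shift units total (tool): [3.73 1.94 0.07]
twist units total: [ 0.05 -0.1  -0.03]
shift units in upright frame: [3.72 1.96 0.03]
```

View pics/a.png

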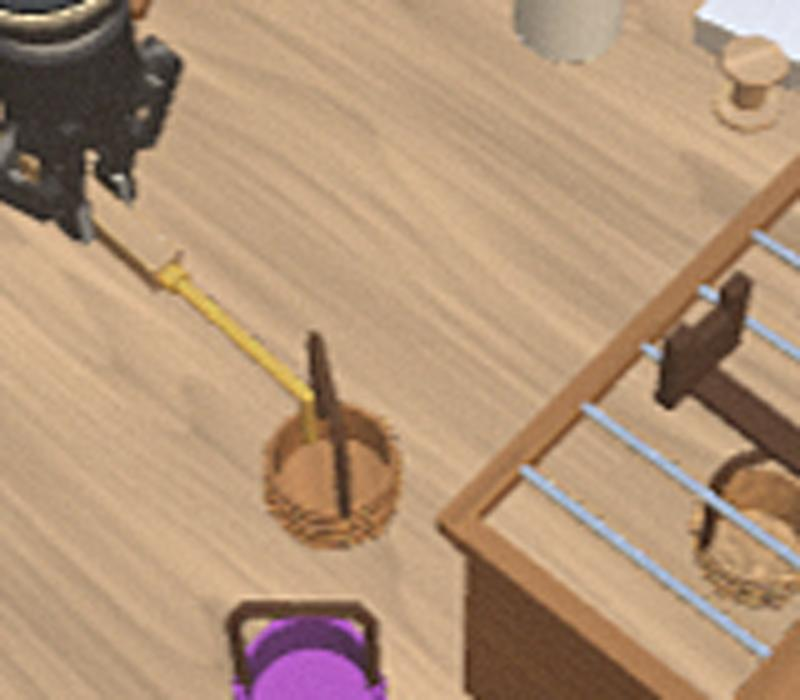

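Request:
arm_command:
  offset:
    - [0, -0.5, 0.1]
    - [0, -0.6, 0.1]
    - [0, -0.4, 0.1]
    - [0.4, 0, 0]
    - [0.7, 0, 0]
    - [0.8, 0, 0]
    - [0.7, 0, 0]
    - [0.5, 0.2, 0]
    - [0.2, 0.5, 0]
    - [0, 0.6, 0]
    - [0, 0.2, 0]
    - [0, 0, 0]
  twist:
    - [0, 0, 0]
    - [0, 0, 0]
    - [0, 0, 0]
    - [0, -0.1, 0]
    - [0, 0, 0]
    - [0, 0, 0]
    - [0, 0, 0]
    - [0, 0, 0]
    - [0, 0, 0]
    - [0, 0, 0]
    - [0, 0, 0]
    - [0, 0, 0]
  claw: [-1, -1, -1, -1, -1, -1, -1, -1, -1, -1, -1, -1]

```text
t: 12.95
tcp_pos: [0.531, 0.0871, 0.1127]
orientation: [-1.578, 0.044, -0.025]
force: [-0.6, 0.2, -1.0]
opening: 0.221
```

```bash
python3 - <<'E'
from h import *
need((.54,.03,.088),-.04)
a=save('side','a.png',(180,160,360,300),4.4)
b=save('top','b.png',(220,150,380,280),4)
E
```

```text
t 12.95 tcp [0.531  0.0871 0.1127] xang -0.0437 ydir [-0.012 -0.007 -1.   ] F [-0.6  0.2 -1. ] open 0.221 q [ 0.17  0.34 -0.19  1.06 -0.    1.78]
shift units total (tool): [ 0.29  0.62 -1.41]
twist units total: [ 0.07 -0.04 -0.11]
shift units in upright frame: [ 0.28  0.62 -1.42]
```

View pics/a.png

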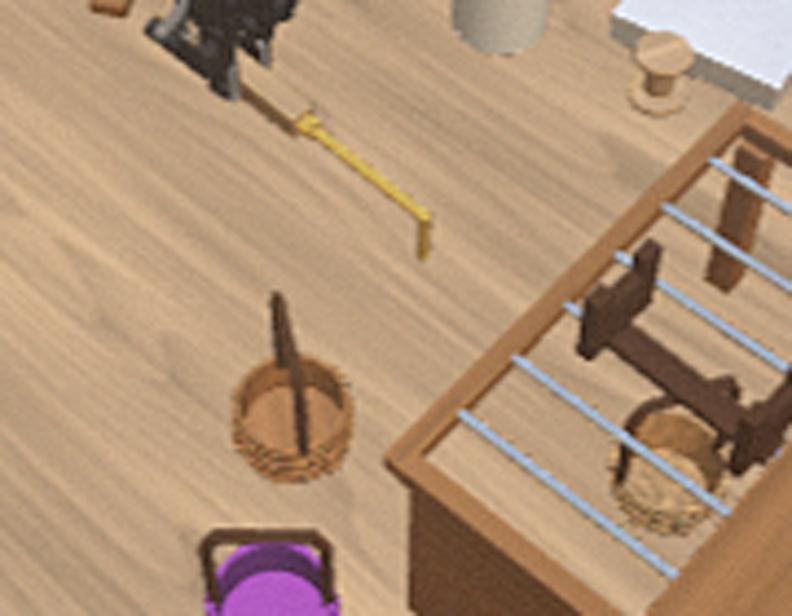

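View pics/b.png

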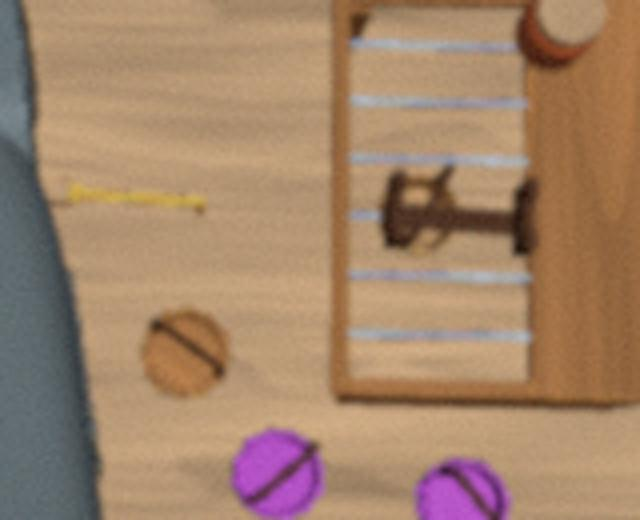

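Request:
arm_command:
  offset:
    - [0.3, 0.2, 0]
    - [0.15, 0.3, 0]
    - [0, 0.1, -0.3]
    - [0, 0, -0.5]
    - [0, 0, -0.6]
    - [0, 0, -0.2]
    - [0, 0, 0]
  twist:
    - [0, 0, -0.1]
    - [0, 0, 0]
    - [0, 0, 0]
    - [0, 0, 0]
    - [0, 0, 0]
    - [0, 0, 0]
    - [0, 0, 0]
  claw: [-1, -1, -1, -1, -1, -1, -1]

```text
t: 13.63
tcp_pos: [0.5512, 0.0197, 0.0917]
orientation: [-1.577, 0.024, -0.039]
force: [0.1, 1.2, -0.5]
opening: 0.221
```

```bash
python3 - <<'E'
from h import *
need((.542,-.0885,.088),-.04)
a=save('side','a.png',(240,170,370,290),6)
E
```

```text
t 13.63 tcp [0.5512 0.0197 0.0917] xang -0.0399 ydir [ 0.01  -0.006 -1.   ] F [ 0.1  1.2 -0.5] open 0.221 q [ 0.04  0.36 -0.21  0.99 -0.01  1.65]
shift units total (tool): [-0.12  0.11 -2.71]
twist units total: [0.06 0.   0.09]
shift units in upright frame: [-0.12  0.09 -2.71]
```

View pics/a.png

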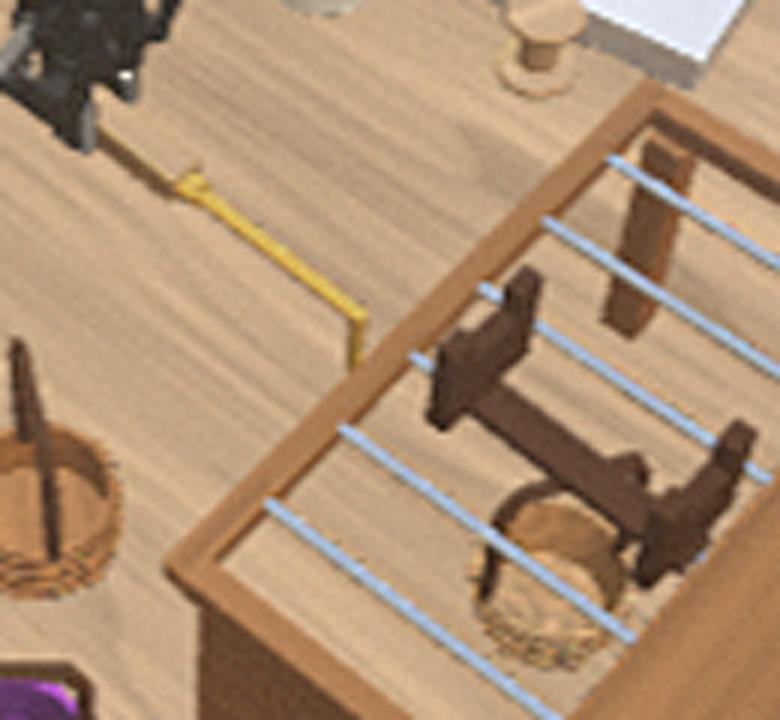

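Request:
arm_command:
  offset:
    - [-0.12, 0.15, -0.4]
    - [0, 0.03, -0.7]
    - [0, 0.03, -0.7]
    - [0, 0, -0.6]
    - [0, 0, -0.2]
    - [0, 0, 0]
  twist:
    - [0.05, 0, 0.08]
    - [0, 0, 0]
    - [0, 0, 0]
    - [0, 0, 0]
    - [0, 0, 0]
    - [0, 0, 0]
  claw: [-1, -1, -1, -1, -1, -1]

```text
t: 14.18
tcp_pos: [0.5445, -0.0831, 0.084]
orientation: [-1.569, 0.024, -0.032]
force: [0.8, -0.8, -1.5]
opening: 0.225
```

```bash
python3 - <<'E'
from h import *
need((.542,-.0885,.045),-.04)
a=save('side','a.png',(260,190,370,290),7)
E
```

```text
t 14.18 tcp [ 0.5445 -0.0831  0.084 ] xang -0.0356 ydir [ 0.006  0.002 -1.   ] F [ 0.8 -0.8 -1.5] open 0.225 q [-0.15  0.37 -0.22  0.98  0.    1.45]
shift units total (tool): [-0.06  0.97 -0.14]
twist units total: [-0.02  0.04  0.05]
shift units in upright frame: [-0.06  0.97 -0.14]
```

View pics/a.png

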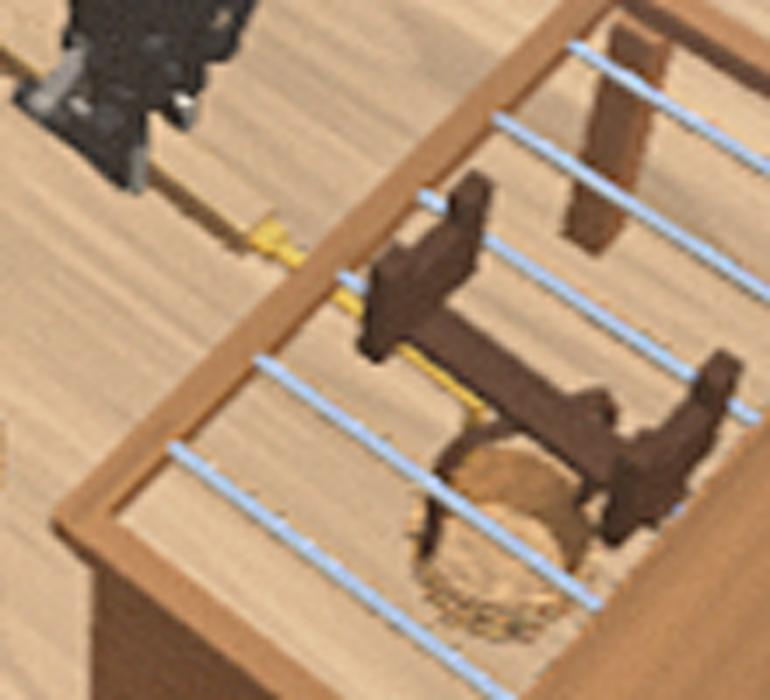

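Request:
arm_command:
  offset:
    - [0, 0.3, -0.1]
    - [0, 0.35, 0]
    - [0, 0.15, 0]
    - [0, 0, 0]
    - [0, 0, 0]
  twist:
    - [0, 0, 0]
    - [0, 0, 0]
    - [0, 0, 0]
    - [0, 0, 0]
    - [0, 0, 0]
  claw: [-1, -1, -1, -1, -1]

```text
t: 14.65
tcp_pos: [0.5463, -0.0808, 0.0523]
orientation: [-1.568, 0.018, -0.031]
force: [-0.3, -1.1, -1.1]
opening: 0.222
```

```bash
python3 - <<'E'
from h import *
need((.542,-.0885,.045),-.04)
a=save('side','a.png',(260,190,370,290),7)
E
```

```text
t 14.65 tcp [ 0.5463 -0.0808  0.0523] xang -0.0314 ydir [ 0.008  0.003 -1.   ] F [-0.3 -1.1 -1.1] open 0.222 q [-0.15  0.4  -0.27  0.9   0.    1.45]
shift units total (tool): [-0.1   0.18 -0.2 ]
twist units total: [-0.03  0.08  0.08]
shift units in upright frame: [-0.1   0.18 -0.2 ]
```

View pics/a.png

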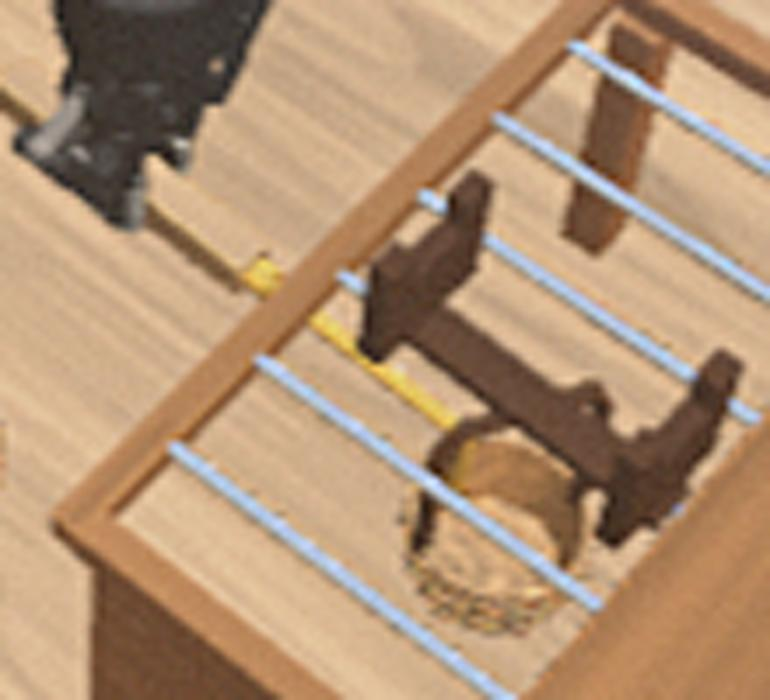

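Request:
arm_command:
  offset:
    - [0, 0.15, 0.1]
    - [0, 0.05, 0.25]
    - [0, 0, 0.35]
    - [0, 0, 0.45]
    - [0, 0, 0.45]
    - [0, 0, 0.45]
    - [0, 0, 0.45]
    - [0, 0, 0.45]
    - [0, 0, 0.45]
    - [0, 0, 0.35]
    - [0, 0, 0.2]
    - [0, 0, 0]
  twist:
    - [0, 0, 0]
    - [0, 0, 0]
    - [0, 0, 0]
    - [0, 0, 0]
    - [0, 0, 0]
    - [0, 0, 0]
    - [0, 0, 0]
    - [0, 0, 0]
    - [0, 0, 0]
    - [0, 0, 0]
    - [0, 0, 0]
    - [0, 0, 0]
  claw: [-1, -1, -1, -1, -1, -1, -1, -1, -1, -1, -1, -1]

```text
t: 15.7
tcp_pos: [0.5528, 0.0931, 0.0468]
orientation: [-1.565, 0.013, -0.035]
force: [-0.1, -0.5, -0.9]
opening: 0.219
```

```bash
python3 - <<'E'
from h import *
need()
a=save('side','a.png',(180,140,340,280),5)
b=save('top','b.png',(220,150,380,280),4)
E
```

```text
t 15.7 tcp [0.5528 0.0931 0.0468] xang -0.0303 ydir [ 0.014  0.005 -1.   ] F [-0.1 -0.5 -0.9] open 0.219 q [ 0.17  0.41 -0.26  0.88  0.    1.77]
```

View pics/a.png

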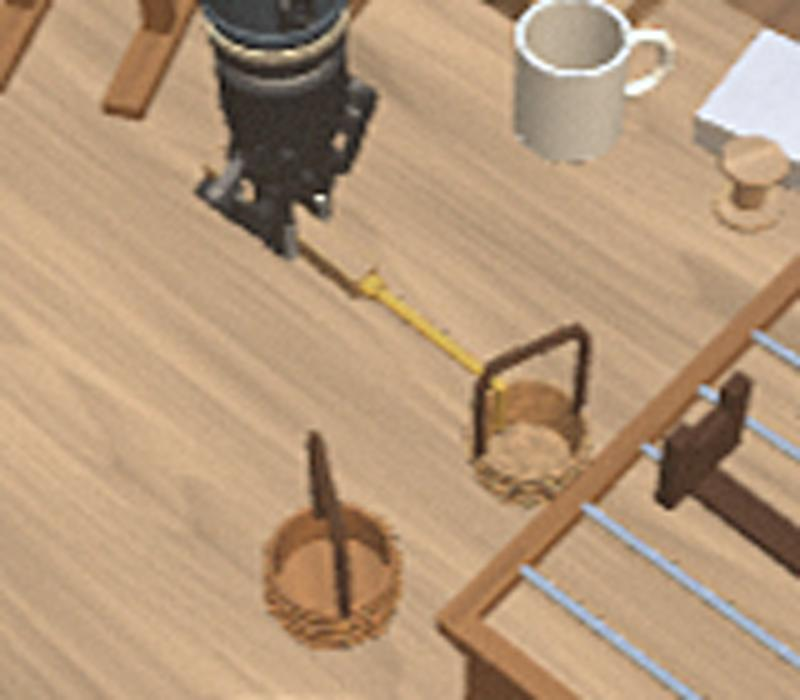

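View pics/b.png

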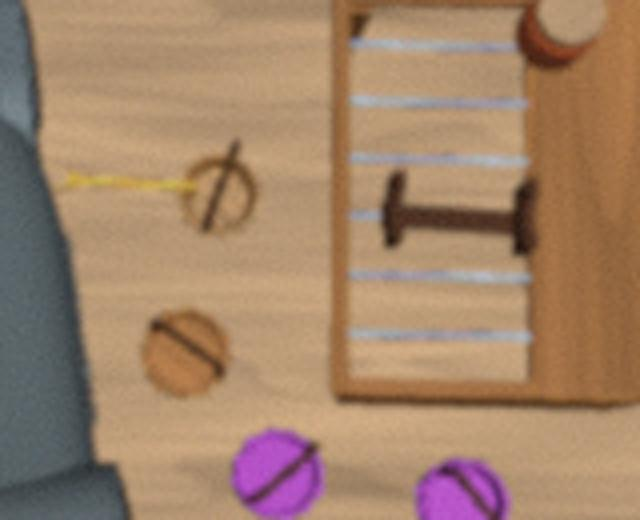

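Request:
arm_command:
  offset:
    - [0, -0.3, -0.15]
    - [0, -0.6, 0]
    - [0, -0.9, 0]
    - [0, -0.9, 0]
    - [0, -0.9, 0]
    - [0, -0.9, 0]
    - [0, -0.9, 0]
    - [-0.2, -0.8, 0]
    - [-0.3, -0.3, 0]
    - [-0.3, 0, 0]
    - [-0.1, 0, 0]
    - [0, 0, 0]
  twist:
    - [0, 0, 0]
    - [0, 0, 0.1]
    - [0, 0, 0]
    - [0, 0, 0]
    - [0, 0, 0]
    - [0, 0, 0]
    - [0, 0, 0]
    - [0, 0, 0]
    - [0, 0, 0]
    - [0, 0, 0]
    - [0, 0, 0]
    - [0, 0, 0]
  claw: [-1, -1, -1, -1, -1, -1, -1, -1, -1, -1, -1, -1]

```text
t: 16.8
tcp_pos: [0.5109, 0.075, 0.3165]
orientation: [-1.568, 0.036, -0.032]
force: [1.4, 0.1, -1.1]
opening: 0.222
```

```bash
python3 - <<'E'
from h import *
need((.5106,-.2992,.33),-.0346)
save('side','a.png',(160,90,340,280),3.1)
save('top','b.png',(220,150,380,280),4)
E
```

```text
t 16.8 tcp [0.5109 0.075  0.3165] xang -0.0436 ydir [-0.003  0.003 -1.   ] F [ 1.4  0.1 -1.1] open 0.222 q [0.14 0.21 0.17 1.53 0.   1.76]
shift units total (tool): [ 0.4  -0.36 -9.34]
twist units total: [-0.03 -0.09 -0.03]
shift units in upright frame: [ 0.32 -0.34 -9.35]
```

View pics/a.png

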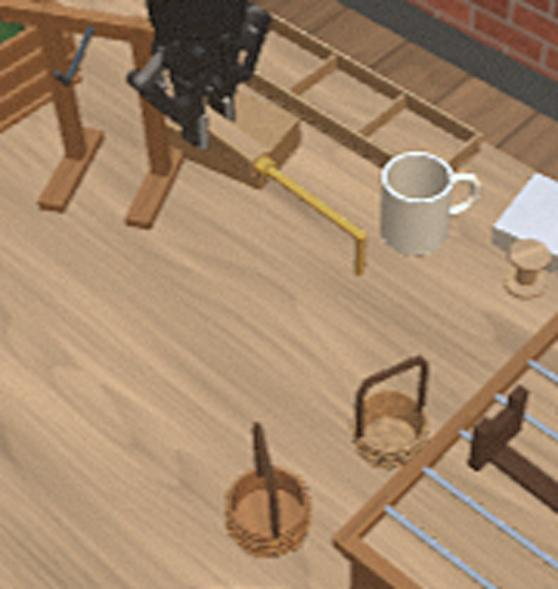

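View pics/b.png

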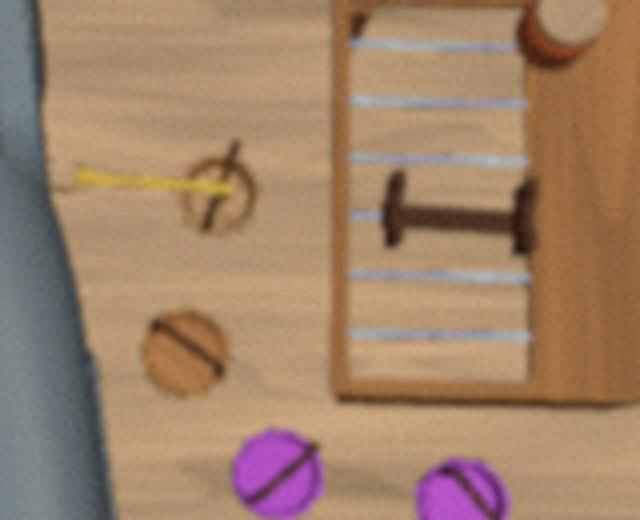

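```bash
python3 - <<'E'
from h import *
b=tri([('top',277.75,197.5),('side',276.8,165.2)]); f=tri([('top',239.5,194),('side',245.5,142.3)])
print('bend',b,'rodbase',f,'yaw',np.arctan2(*(b-f)[[1,0]]),'pitch z/len',(b-f)[2]/np.linalg.norm(b-f), np.linalg.norm(b-f))
# rest uprights: cheek tops z=.165+.061
for u,v in((393,178),(393,240),(526,185),(526,247)): print(back('top',220+u/4,150+v/4,.226).round(4))
E
```

```text
bend [ 0.50290233 -0.1011975   0.33155155] rodbase [0.51175098 0.01055118 0.32684262] yaw -1.6498149287470738 pitch z/len 0.04197008985669357 0.11219732320497156
[ 0.5328 -0.2335  0.226 ]
[ 0.4836 -0.2336  0.226 ]
[ 0.5299 -0.338   0.226 ]
[ 0.4808 -0.3376  0.226 ]
```

Request:
arm_command:
  offset:
    - [0, -0.1, -0.4]
    - [0, -0.1, -0.8]
    - [0.1, -0.1, -0.9]
    - [0.1, -0.1, -0.9]
    - [0.1, 0, -0.9]
    - [0, 0, -0.9]
    - [0, 0, -0.9]
    - [0, 0, -0.9]
    - [0, 0, -0.9]
    - [0, 0, -0.8]
    - [0, 0, -0.4]
    - [0, 0, 0]
  twist:
    - [0, -0.1, 0]
    - [0, 0, 0]
    - [0, 0, 0]
    - [0, 0, 0]
    - [0, 0, 0]
    - [0, 0, 0]
    - [0, 0, 0]
    - [0, 0, 0]
    - [0, 0, 0]
    - [0, 0, 0]
    - [0, 0, 0]
    - [0, 0, 0]
  claw: [-1, -1, -1, -1, -1, -1, -1, -1, -1, -1, -1, -1]

```text
t: 17.9
tcp_pos: [0.5128, -0.2896, 0.3092]
orientation: [-1.561, 0.045, 0.004]
force: [-0.6, 0.1, -1.4]
opening: 0.223
```

```bash
python3 - <<'E'
from h import *
need((.5106,-.2992,.25),-.0346)
save('side','a.png',(280,140,430,290),5)
E
```

```text
t 17.9 tcp [ 0.5128 -0.2896  0.3092] xang -0.026 ydir [-0.031  0.01  -0.999] F [-0.6  0.1 -1.4] open 0.223 q [-0.51  0.37  0.37  1.6  -0.01  1.09]
shift units total (tool): [-0.    1.48 -0.26]
twist units total: [-0.09  0.08 -0.3 ]
shift units in upright frame: [-0.05  1.48 -0.24]
```

View pics/a.png

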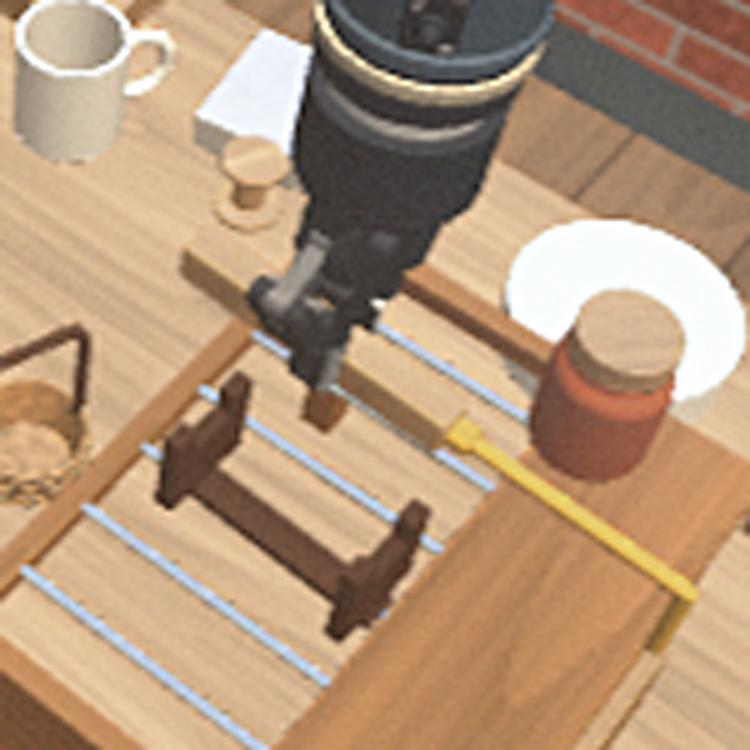

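Request:
arm_command:
  offset:
    - [0, 0.1, -0.25]
    - [0, 0.3, 0]
    - [0, 0.3, 0]
    - [0, 0.2, 0]
    - [0, 0, 0]
    - [0, 0, 0]
  twist:
    - [-0.15, 0.08, -0.42]
    - [0, 0, 0]
    - [0, 0, 0]
    - [0, 0, 0]
    - [0, 0, 0]
    - [0, 0, 0]
  claw: [-1, -1, -1, -1, -1, -1]

```text
t: 18.45
tcp_pos: [0.5131, -0.2947, 0.2656]
orientation: [-1.571, 0.02, -0.031]
force: [-0.0, 0.4, -1.2]
opening: 0.22
```

```bash
cat >> h.py <<'E'
Rg=Rn.from_rotvec([-1.577,.016,-.038]).as_matrix(); pg=np.array([.5106,-.2992,.2094])
ST=np.array([.5072,-.2952,.210]); SY=-1.6005
def stickpts():
    c,s=np.cos(SY),np.sin(SY); Rz=np.array([[c,-s,0],[s,c,0],[0,0,1]])
    m=np.array([(-.07,0,.022),(.07,0,.022),(.07,0,0.011),(.18,0,.011),(.18,0,-.034),(-.07,0,0)])
    return m@Rz.T+ST
def stick_now():
    s=arm.state(); R=Rn.from_rotvec(s['orientation']).as_matrix()
    return ((stickpts()-pg)@Rg)@R.T+np.array(s['tcp_pos'])
E
python3 - <<'E'
from h import *
need((.5106,-.2992,.2094),-.0346)
P=stick_now()
a=overlay('side',[P],(280,140,430,290),5,'a.png')
E
```

```text
t 18.45 tcp [ 0.5131 -0.2947  0.2656] xang -0.0324 ydir [ 0.007 -0.001 -1.   ] F [-0.   0.4 -1.2] open 0.22 q [-0.52  0.34  0.22  1.44  0.    1.08]
shift units total (tool): [-0.07  1.4  -0.11]
twist units total: [0.   0.02 0.07]
shift units in upright frame: [-0.06  1.4  -0.11]
```

View pics/a.png

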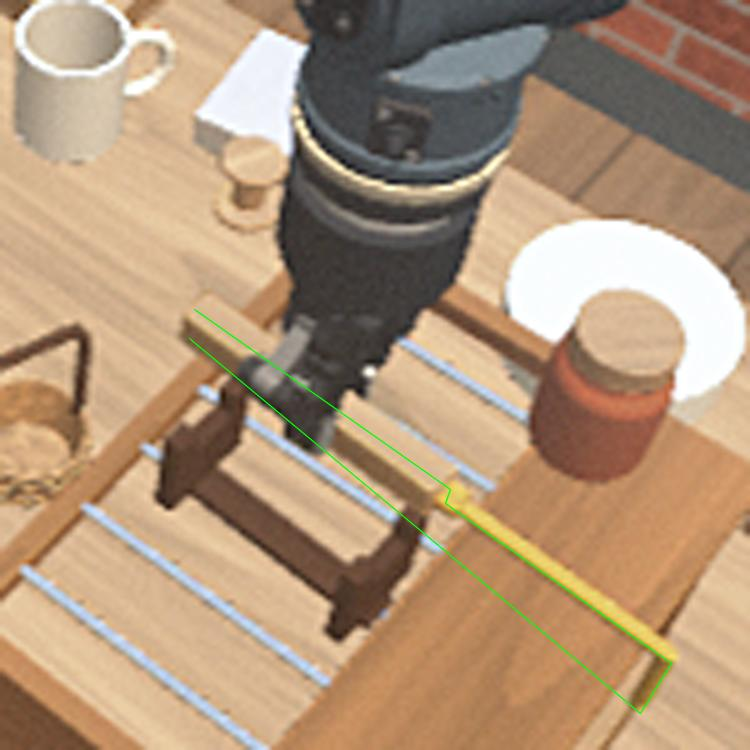

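Request:
arm_command:
  offset:
    - [-0.06, 0.2, -0.11]
    - [0, 0.35, 0]
    - [0, 0.3, 0]
    - [0, 0.2, 0]
    - [0, 0, 0]
    - [0, 0, 0]
  twist:
    - [0, 0.02, -0.05]
    - [0, 0, 0]
    - [0, 0, 0]
    - [0, 0, 0]
    - [0, 0, 0]
    - [0, 0, 0]
  claw: [-1, -1, -1, -1, -1, -1]

```text
t: 19.0
tcp_pos: [0.5139, -0.298, 0.2259]
orientation: [-1.574, 0.011, -0.038]
force: [0.7, -0.1, -1.2]
opening: 0.222
```

```bash
python3 - <<'E'
from h import *
need((.5106,-.2992,.2094),-.0346)
P=stick_now()
a=overlay('side',[P],(290,190,420,310),6,'a.png')
E
```

```text
t 19.0 tcp [ 0.5139 -0.298   0.2259] xang -0.0311 ydir [ 0.017 -0.003 -1.   ] F [ 0.7 -0.1 -1.2] open 0.222 q [-0.53  0.35  0.13  1.33  0.01  1.07]
shift units total (tool): [-0.09  0.41 -0.03]
twist units total: [0.03 0.03 0.16]
shift units in upright frame: [-0.08  0.41 -0.03]
```

View pics/a.png

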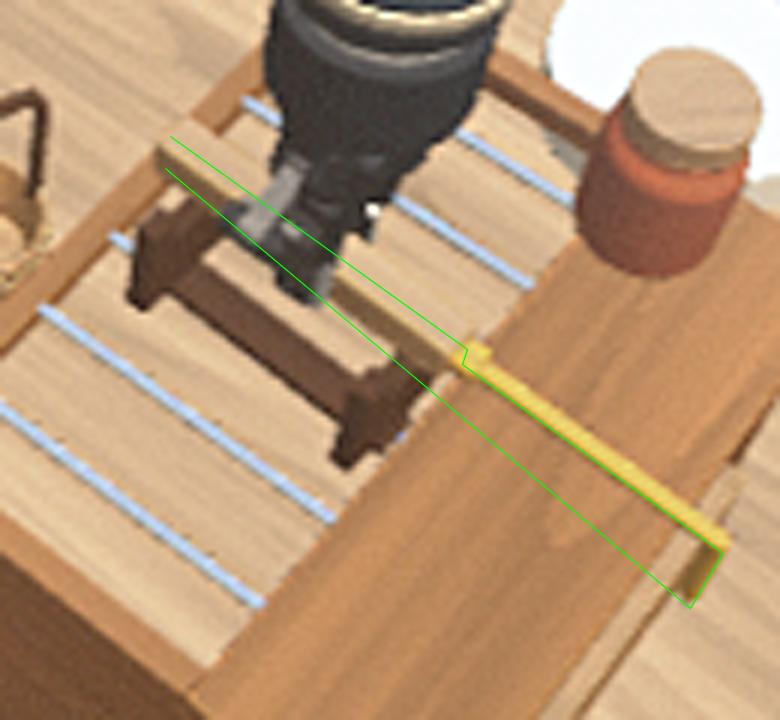

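Request:
arm_command:
  offset:
    - [-0.1, 0, 0]
    - [-0.02, 0.15, 0]
    - [0, 0.2, 0]
    - [0, 0.12, 0]
    - [0, 0.05, 0]
    - [0, 0, 0]
  twist:
    - [0, 0, 0]
    - [0, 0, 0]
    - [0, 0, 0]
    - [0, 0, 0]
    - [0, 0, 0]
    - [0, 0, 0]
  claw: [-1, -1, -1, -1, -1, -1]

```text
t: 19.55
tcp_pos: [0.5103, -0.2985, 0.2099]
orientation: [-1.578, 0.005, -0.044]
force: [0.3, 0.3, -1.2]
opening: 0.225
```

```bash
python3 - <<'E'
from h import *
need((.5106,-.2992,.2094),-.0346)
P=stick_now()
a=overlay('side',[P],(290,190,420,310),6,'a.png')
E
```

```text
t 19.55 tcp [ 0.5103 -0.2985  0.2099] xang -0.0308 ydir [ 0.025 -0.008 -1.   ] F [ 0.3  0.3 -1.2] open 0.225 q [-0.53  0.34  0.08  1.28  0.01  1.07]
shift units total (tool): [ 0.01  0.01 -0.02]
twist units total: [0.07 0.04 0.24]
shift units in upright frame: [ 0.01  0.01 -0.02]
```

View pics/a.png

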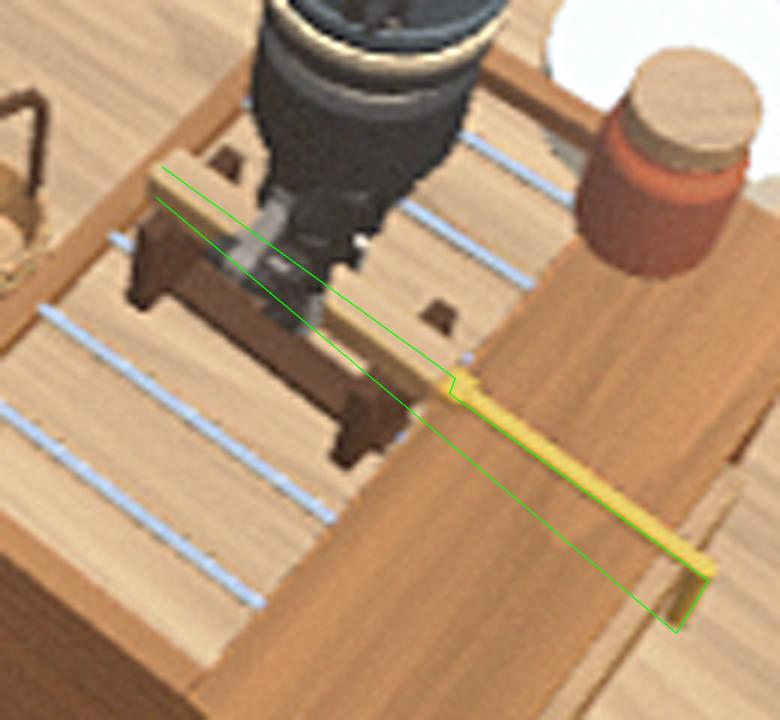

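Request:
arm_command:
  offset:
    - [0, 0.02, 0]
    - [0, 0, 0]
    - [0, 0, 0]
    - [0, 0, 0]
    - [0, 0, 0]
    - [0, 0, 0]
    - [0, -0.2, 0]
    - [0, -0.5, 0]
    - [0, -0.8, 0]
    - [0, -0.8, 0]
    - [0, -0.5, 0]
    - [0, 0, 0]
  twist:
    - [0, 0, 0]
    - [0, 0, 0]
    - [0, 0, 0]
    - [0, 0, 0]
    - [0, 0, 0]
    - [0, 0, 0]
    - [0, 0, 0]
    - [0, 0, 0]
    - [0, 0, 0]
    - [0, 0, 0]
    - [0, 0, 0]
    - [0, 0, 0]
  claw: [0, 0.3, 0.5, 0.7, 1, 1, 1, 1, 1, 1, 1, 1]

```text
t: 20.6
tcp_pos: [0.5061, -0.2969, 0.3239]
orientation: [-1.575, 0.009, -0.04]
force: [-0.5, -0.1, 0.4]
opening: 0.999
```

```bash
python3 - <<'E'
from h import *
need((.53,-.1,.32),0)
a=save('side','a.png',(265,175,440,325),4.5)
E
```

```text
t 20.6 tcp [ 0.5061 -0.2969  0.3239] xang -0.031 ydir [ 0.019 -0.004 -1.   ] F [-0.5 -0.1  0.4] open 0.999 q [-0.53  0.32  0.34  1.57  0.01  1.07]
shift units total (tool): [0.44 0.09 4.94]
twist units total: [ 0.04 -0.3   0.18]
shift units in upright frame: [0.6  0.1  4.92]
```

View pics/a.png

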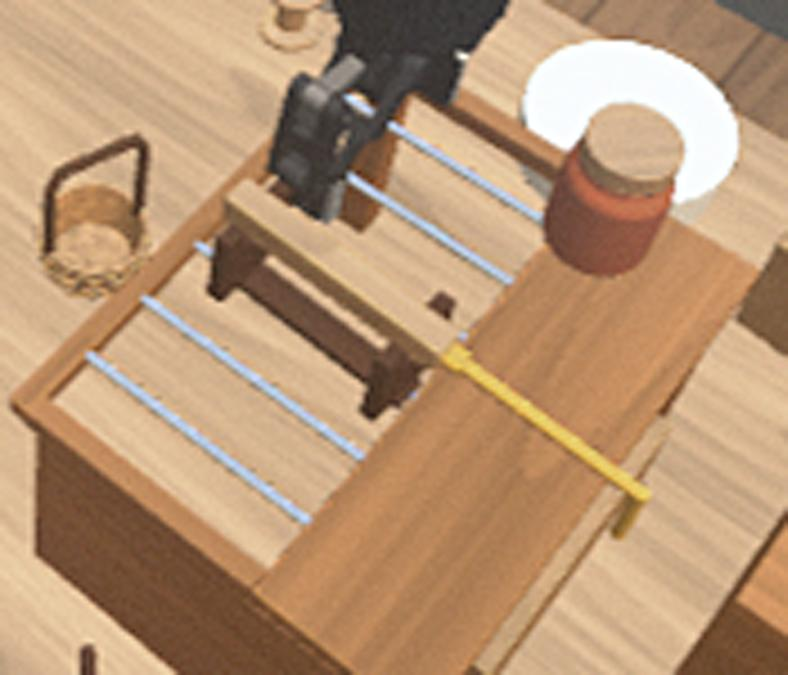

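Request:
arm_command:
  offset:
    - [0, 0, 0.4]
    - [0, 0, 0.8]
    - [0, 0, 0.9]
    - [0, 0, 0.9]
    - [0, 0, 0.9]
    - [0, 0, 0.9]
    - [0, 0, 0.9]
    - [0, 0, 0.9]
    - [0, 0, 0.9]
    - [0, 0, 0.8]
    - [0, 0, 0.4]
    - [0, 0, 0]
  twist:
    - [0, 0, 0.2]
    - [0, 0, 0]
    - [0, 0, 0]
    - [0, 0, 0]
    - [0, 0, 0]
    - [0, 0, 0]
    - [0, 0, 0]
    - [0, 0, 0]
    - [0, 0, 0]
    - [0, 0, 0]
    - [0, 0, 0]
    - [0, 0, 0]
  claw: [1, 1, 1, 1, 1, 1, 1, 1, 1, 1, 1, 1]

```text
t: 21.65
tcp_pos: [0.514, 0.0643, 0.3106]
orientation: [-1.573, 0.041, -0.017]
force: [-0.3, -0.8, -1.2]
opening: 0.998
```

```bash
python3 - <<'E'
from h import *
need()
a=save('side','a.png',(205,210,305,310),7)
b=save('top','b.png',(240,175,300,265),7)
E
```

```text
t 21.65 tcp [0.514  0.0643 0.3106] xang -0.0371 ydir [-0.016 -0.002 -1.   ] F [-0.3 -0.8 -1.2] open 0.998 q [ 0.12  0.23  0.17  1.53 -0.    1.73]
```

View pics/a.png

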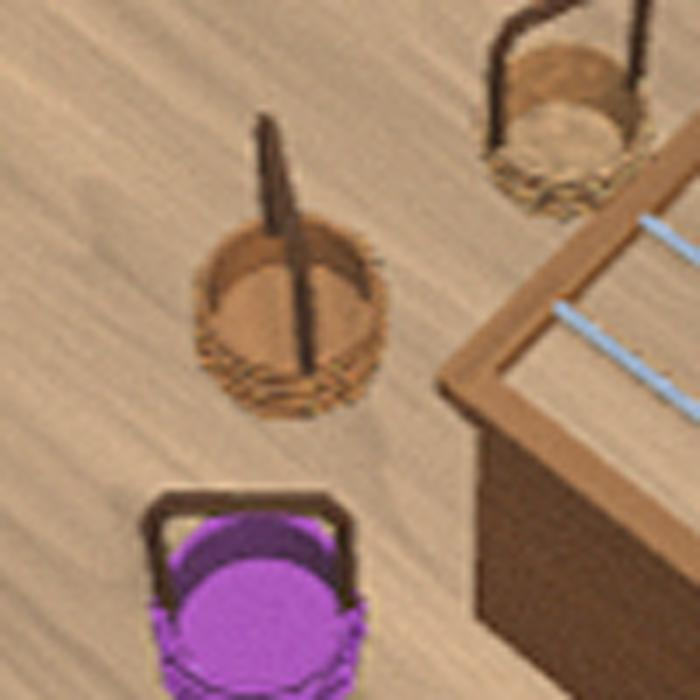

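View pics/b.png

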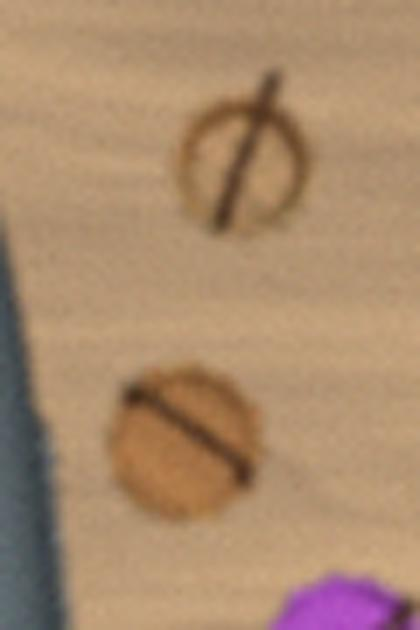

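```bash
python3 - <<'E'
from h import *
T=lambda x,y:('top',240+x/7-.5,175+y/7-.5); S=lambda x,y:('side',205+x/7-.5,210+y/7-.5)
m=[(0,0,.04),(.034,0,.107),(-.034,0,.107)]
pb,r=fit(m,[(o[0],i,o[1],o[2]) for i,o in [(0,T(185,442)),(1,T(130,392)),(2,T(245,478)),(0,S(290,310))]],[.4,-.1,.9]);print(pb.round(4),r.round(1).tolist())
pt,r=fit(m,[(o[0],i,o[1],o[2]) for i,o in [(0,T(243,165)),(1,T(272,78)),(2,T(220,228)),(0,S(565,130))]],[.53,-.1,-.3]);print(pt.round(4),r.round(1).tolist())
P=[tuple(pb),tuple(pt)]
a=overlay('side',P,(225,200,305,280),5,'a.png'); b=overlay('top',P,(240,175,300,255),5,'b.png')
cv2.imwrite('pics/c.png',np.hstack([a,b]))
E
```

```text
[ 0.4056 -0.0771  0.9529] [[0.2, 0.5], [0.5, 0.1], [0.3, -0.0], [-0.3, -3.3]]
[ 0.5446 -0.1032 -0.3185] [[0.1, 0.8], [0.1, 0.9], [1.0, -1.9], [-0.5, -2.9]]
```

View pics/c.png

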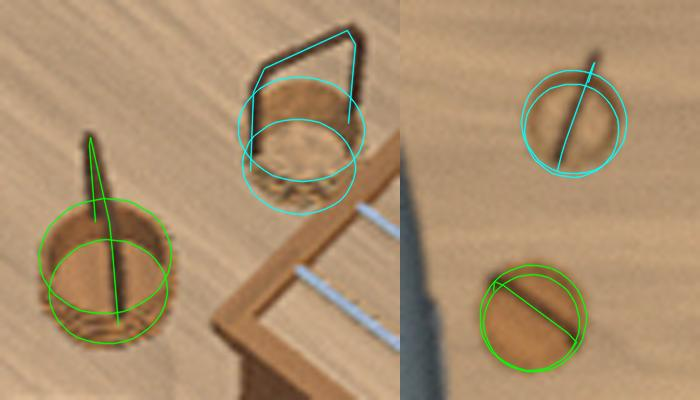

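```bash
python3 - <<'E'
from h import *
need((.4143,-.0649,.20),-.618)
E
```

```text
t 21.85 tcp [0.5143 0.0606 0.3112] xang -0.041 ydir [-0.015 -0.003 -1.   ] F [-0.3  0.3 -0.8] open 1.002 q [ 0.12  0.22  0.17  1.53 -0.    1.73]
shift units total (tool): [-2.33  2.83 -3.23]
twist units total: [ 0.08  5.51 -0.13]
shift units in upright frame: [-0.22  2.78 -4.  ]
```

Request:
arm_command:
  offset:
    - [0, 0.1, 0]
    - [0, 0, 0]
    - [0, 0, 0]
    - [0, 0, 0]
    - [0, 0, 0]
    - [0, 0, 0]
    - [0, 0, 0]
    - [0, 0, 0]
  twist:
    - [0, 0.6, -0.15]
    - [0, 0.8, 0]
    - [0, 0.9, 0]
    - [0, 0.9, 0]
    - [0, 0.9, 0]
    - [0, 0.8, 0]
    - [0, 0.5, 0]
    - [0, 0, 0]
  claw: [0.6, 0.6, 0.6, 0.6, 0.6, 0.6, 0.6, 0.6]

```text
t: 22.52
tcp_pos: [0.5143, 0.0483, 0.3065]
orientation: [-1.516, 0.507, -0.512]
force: [0.1, -0.0, -0.2]
opening: 0.799
```

```bash
python3 - <<'E'
from h import *
need((.4143,-.0649,.20),-.618)
E
```

```text
t 22.52 tcp [0.5143 0.0483 0.3065] xang -0.6503 ydir [ 0.001 -0.007 -1.   ] F [ 0.1 -0.  -0.2] open 0.799 q [ 0.1   0.21  0.14  1.5  -0.01  2.32]
shift units total (tool): [-0.29  2.68 -3.75]
twist units total: [ 0.05 -0.31  0.04]
shift units in upright frame: [-0.4   2.66 -3.76]
```

Request:
arm_command:
  offset:
    - [-0.1, 0.2, -0.4]
    - [-0.1, 0.4, -0.7]
    - [-0.1, 0.5, -0.9]
    - [-0.1, 0.5, -0.9]
    - [0, 0.5, -0.6]
    - [0, 0.3, -0.2]
    - [0, 0, 0]
    - [0, 0, 0]
  twist:
    - [0, -0.3, 0]
    - [0, 0, 0]
    - [0, 0, 0]
    - [0, 0, 0]
    - [0, 0, 0]
    - [0, 0, 0]
    - [0, 0, 0]
    - [0, 0, 0]
  claw: [0.6, 0.6, 0.6, 0.6, 0.6, 0.6, 0.6, 0.6]

```text
t: 23.18
tcp_pos: [0.4106, -0.0741, 0.2067]
orientation: [-1.523, 0.476, -0.485]
force: [-0.1, -0.1, 0.2]
opening: 0.801
```

```bash
python3 - <<'E'
from h import *
need((.4143,-.0649,.099),-.618)
a=save('side','a.png',(185,170,305,290),6)
E
```

```text
t 23.18 tcp [ 0.4106 -0.0741  0.2067] xang -0.6131 ydir [ 0.004 -0.007 -1.   ] F [-0.1 -0.1  0.2] open 0.801 q [-0.17  0.06 -0.29  1.21 -0.01  2.01]
shift units total (tool): [-0.07  2.69  0.25]
twist units total: [0.04 0.05 0.07]
shift units in upright frame: [-0.06  2.69  0.24]
```

View pics/a.png

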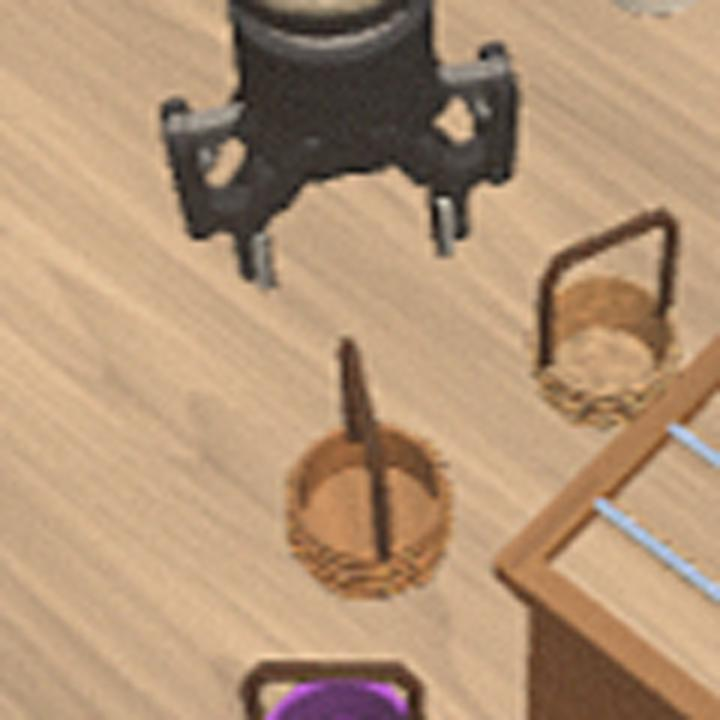

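Request:
arm_command:
  offset:
    - [-0.06, 0.3, 0.24]
    - [0, 0.6, 0]
    - [0, 0.7, 0]
    - [0, 0.6, 0]
    - [0, 0.4, 0]
    - [0, 0.1, 0]
    - [0, 0, 0]
    - [0, 0, 0]
  twist:
    - [0, 0.05, 0.07]
    - [0, 0, 0]
    - [0, 0, 0]
    - [0, 0, 0]
    - [0, 0, 0]
    - [0, 0, 0]
    - [0, 0, 0]
    - [0, 0, 0]
  claw: [0.6, 0.4, 0.2, 0, 0, 0, 0, 0]

```text
t: 23.9
tcp_pos: [0.427, -0.0625, 0.103]
orientation: [-1.518, 0.466, -0.488]
force: [-0.6, -0.3, 0.4]
opening: 0.5
```

```bash
python3 - <<'E'
from h import *
need((.4143,-.0649,.099),-.618)
a=save('side','a.png',(205,200,305,290),7)
E
```

```text
t 23.9 tcp [ 0.427  -0.0625  0.103 ] xang -0.6092 ydir [ 0.013 -0.004 -1.   ] F [-0.6 -0.3  0.4] open 0.5 q [-0.14  0.16 -0.47  0.93 -0.    2.04]
shift units total (tool): [-0.23  0.1  -0.23]
twist units total: [-0.04  0.08  0.13]
shift units in upright frame: [-0.22  0.1  -0.23]
```

View pics/a.png

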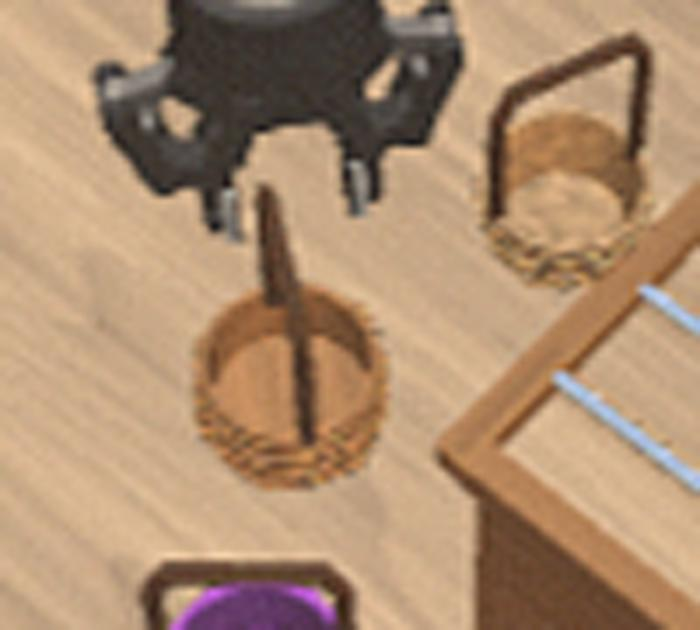

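Request:
arm_command:
  offset:
    - [-0.22, 0.1, -0.23]
    - [0, 0, 0]
    - [0, 0, 0]
  twist:
    - [0, 0.08, 0.13]
    - [0, 0, 0]
    - [0, 0, 0]
  claw: [0, 0, 0]

```text
t: 24.2
tcp_pos: [0.4159, -0.0653, 0.1015]
orientation: [-1.511, 0.479, -0.487]
force: [0.4, 0.7, -0.2]
opening: 0.501
```

```bash
python3 - <<'E'
from h import *
need((.4143,-.0649,.099),-.618)
a=save('side','a.png',(215,210,295,280),8)
b=save('top','b.png',(215,175,305,265),5)
E
```

```text
t 24.2 tcp [ 0.4159 -0.0653  0.1015] xang -0.6175 ydir [ 0.006  0.004 -1.   ] F [ 0.4  0.7 -0.2] open 0.501 q [-0.16  0.15 -0.49  0.93  0.    2.03]
shift units total (tool): [-0.04  0.06 -0.02]
twist units total: [-0.06  0.    0.03]
shift units in upright frame: [-0.04  0.06 -0.01]
```

View pics/a.png

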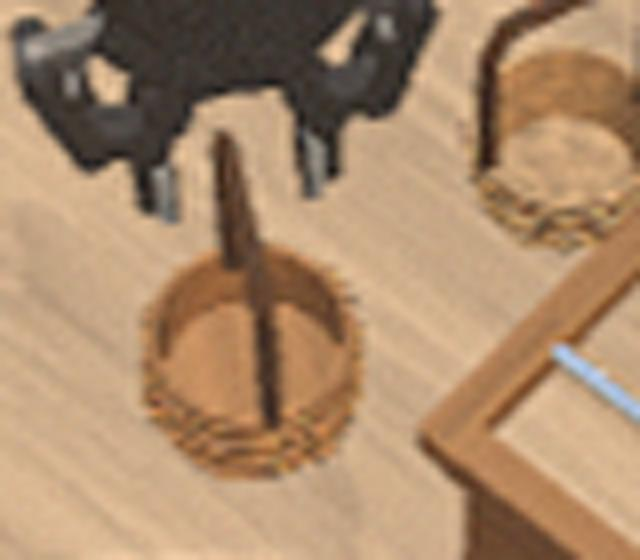

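Request:
arm_command:
  offset:
    - [-0.04, 0.05, 0]
    - [0, 0, 0]
    - [0, 0, 0]
    - [0, 0, 0]
    - [0, 0, 0]
    - [0, 0, 0]
    - [0, 0, 0]
    - [0, 0, 0]
  twist:
    - [0, 0, 0]
    - [0, 0, 0]
    - [0, 0, 0]
    - [0, 0, 0]
    - [0, 0, 0]
    - [0, 0, 0]
    - [0, 0, 0]
    - [0, 0, 0]
  claw: [-0.3, -0.6, -1, -1, -1, -1, -1, -1]

```text
t: 24.97
tcp_pos: [0.4148, -0.0643, 0.0998]
orientation: [-1.511, 0.479, -0.488]
force: [-0.1, -0.2, 0.3]
opening: 0.071
```

```bash
python3 - <<'E'
from h import *
need((.4143,-.0649,.099),-.618)
a=save('side','a.png',(215,210,295,280),8)
E
```

```text
t 24.97 tcp [ 0.4148 -0.0643  0.0998] xang -0.6177 ydir [ 0.007  0.003 -1.   ] F [-0.1 -0.2  0.3] open 0.071 q [-0.16  0.15 -0.49  0.93  0.    2.03]
shift units total (tool): [-0.    0.02 -0.02]
twist units total: [-0.07  0.    0.04]
shift units in upright frame: [-0.    0.02 -0.02]
```

View pics/a.png

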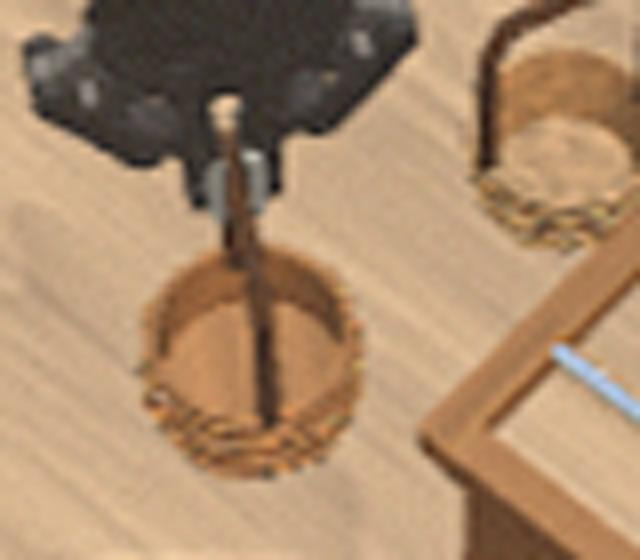

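Request:
arm_command:
  offset:
    - [0, -0.15, 0]
    - [0, -0.3, 0]
    - [0, -0.5, 0]
    - [0, -0.6, 0]
    - [0, -0.7, 0]
    - [0, -0.7, 0]
    - [0, -0.6, 0]
    - [0, -0.4, 0]
    - [0, -0.2, 0]
    - [0, 0, 0]
    - [0, 0, 0]
    - [0, 0, 0]
  twist:
    - [0, 0, 0]
    - [0, 0, 0]
    - [0, 0, 0]
    - [0, -0.3, 0]
    - [0, -0.6, 0]
    - [0, -0.9, 0]
    - [0, -0.9, 0]
    - [0, -0.9, 0]
    - [0, -0.9, 0]
    - [0, -0.7, 0]
    - [0, -0.4, 0]
    - [0, 0, 0]
  claw: [-1, -1, -1, -1, -1, -1, -1, -1, -1, -1, -1, -1]

```text
t: 26.02
tcp_pos: [0.4107, -0.0645, 0.2778]
orientation: [-1.567, -0.002, -0.006]
force: [-0.1, -0.1, -0.6]
opening: 0.07
```

```bash
python3 - <<'E'
from h import *
need((.4446,.3027,.272),.482)
a=save('side','a.png',(175,130,315,270),5)
E
```

```text
t 26.02 tcp [ 0.4107 -0.0645  0.2778] xang -0.0024 ydir [ 0.005  0.004 -1.   ] F [-0.1 -0.1 -0.6] open 0.07 q [-0.16  0.03 -0.14  1.39  0.    1.41]
shift units total (tool): [0.82 0.18 9.18]
twist units total: [-0.03 -4.63  0.05]
shift units in upright frame: [5.01 0.14 7.74]
```

View pics/a.png

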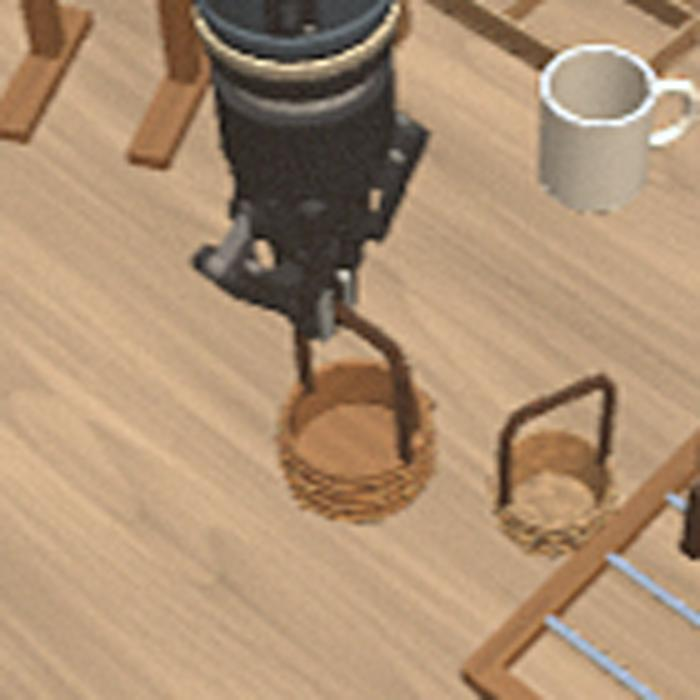

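Request:
arm_command:
  offset:
    - [0, 0, 0.3]
    - [0.1, 0, 0.6]
    - [0.1, 0, 0.8]
    - [0.1, 0, 0.9]
    - [0.1, 0, 0.9]
    - [0.1, 0, 0.9]
    - [0.1, 0, 0.9]
    - [0.1, 0, 0.9]
    - [0, 0, 0.8]
    - [0, 0, 0.6]
    - [0, 0, 0.3]
    - [0, 0, 0]
  twist:
    - [0, 0, 0]
    - [0, 0, 0]
    - [0, 0, 0]
    - [0, 0, 0]
    - [0, 0, 0]
    - [0, 0, 0]
    - [0, 0, 0]
    - [0, 0, 0]
    - [0, 0, 0]
    - [0, 0, 0]
    - [0, 0, 0]
    - [0, 0, 0]
  claw: [-1, -1, -1, -1, -1, -1, -1, -1, -1, -1, -1, -1]

```text
t: 27.07
tcp_pos: [0.4426, 0.2653, 0.2764]
orientation: [-1.569, 0.028, -0.028]
force: [-0.3, -1.1, -1.3]
opening: 0.068
```

Request:
arm_command:
  offset:
    - [0, 0, 0]
    - [0, 0, 0]
    - [0, 0, 0]
    - [0, 0, 0]
    - [0, 0, 0]
    - [0, 0, 0]
    - [0, 0, 0]
    - [0, 0, 0]
  twist:
    - [0, -0.4, 0]
    - [0, -0.7, 0]
    - [0, -0.8, 0]
    - [0, -0.8, 0]
    - [0, -0.8, 0]
    - [0, -0.6, 0]
    - [0, -0.2, 0]
    - [0, 0, 0]
  claw: [-1, -1, -1, -1, -1, -1, -1, -1]

```text
t: 27.73
tcp_pos: [0.4406, 0.2612, 0.2743]
orientation: [-1.548, -0.327, 0.338]
force: [0.2, 0.2, -1.2]
opening: 0.071
```

```bash
python3 - <<'E'
from h import *
need((.4446,.3027,.234),.482)
a=save('side','a.png',(100,60,260,220),4.5)
b=save('top','b.png',(80,120,250,280),4.5)
E
```

```text
t 27.73 tcp [0.4406 0.2612 0.2743] xang 0.4237 ydir [-0.007 -0.004 -1.   ] F [ 0.2  0.2 -1.2] open 0.071 q [ 0.54  0.21  0.06  1.43 -0.    1.68]
shift units total (tool): [0.53 1.   0.9 ]
twist units total: [ 0.01 -0.56 -0.07]
shift units in upright frame: [0.57 1.01 0.87]
```

View pics/a.png

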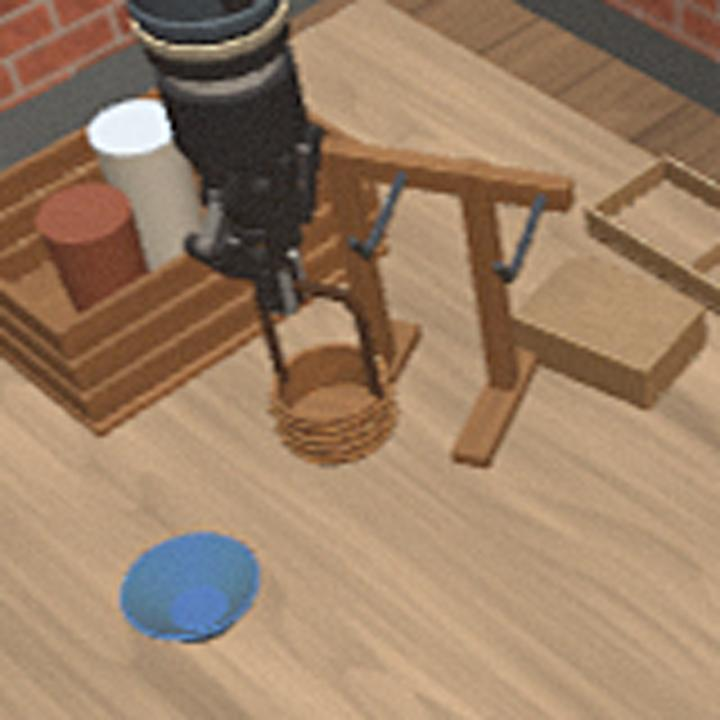

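View pics/b.png

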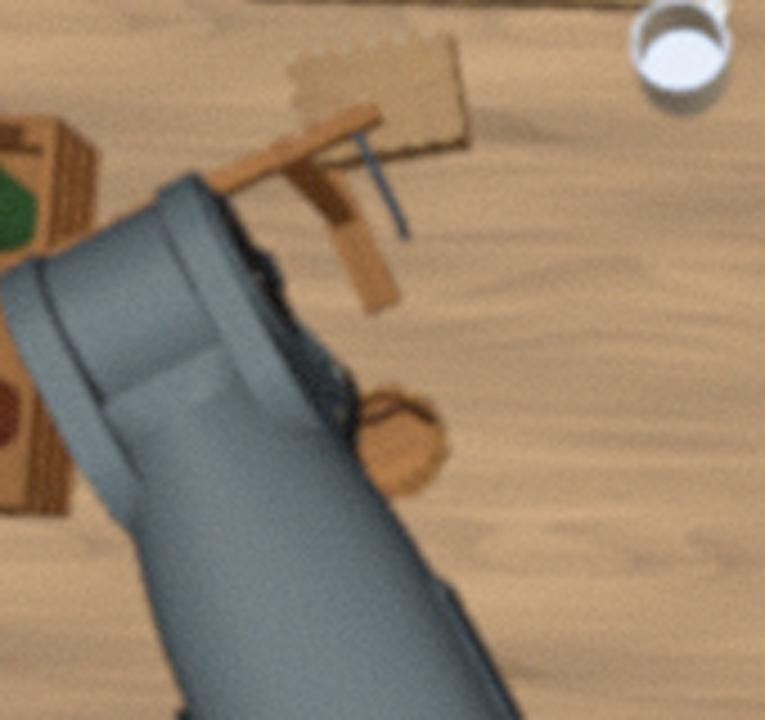

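Request:
arm_command:
  offset:
    - [0, 0.2, 0.2]
    - [0.1, 0.3, 0.4]
    - [0.1, 0.3, 0.2]
    - [0.1, 0.1, 0]
    - [0, 0, 0]
    - [0, 0, 0]
  twist:
    - [0, -0.3, 0]
    - [0, -0.25, 0]
    - [0, 0, 0]
    - [0, 0, 0]
    - [0, 0, 0]
    - [0, 0, 0]
  claw: [-1, -1, -1, -1, -1, -1]

```text
t: 28.33
tcp_pos: [0.4363, 0.2973, 0.2354]
orientation: [-1.54, -0.371, 0.382]
force: [0.0, 0.8, -1.2]
opening: 0.07
```

```bash
cat >> h.py <<'E'
def stand(x,y,z):
    c,s=np.cos(.4824),np.sin(.4824); return np.array([.5606+c*x-s*y,.3398+s*x+c*y,z])
E
python3 - <<'E'
from h import *
need(stand(.003,.021,.234),.4824)
a=save('side','a.png',(130,80,230,180),7)
E
```

```text
t 28.33 tcp [0.4363 0.2973 0.2354] xang 0.4804 ydir [-0.007 -0.004 -1.   ] F [ 0.   0.8 -1.2] open 0.07 q [0.6  0.25 0.01 1.34 0.   1.69]
shift units total (tool): [3.32 0.01 0.03]
twist units total: [ 0.   -0.02 -0.07]
shift units in upright frame: [3.32 0.04 0.03]
```

View pics/a.png

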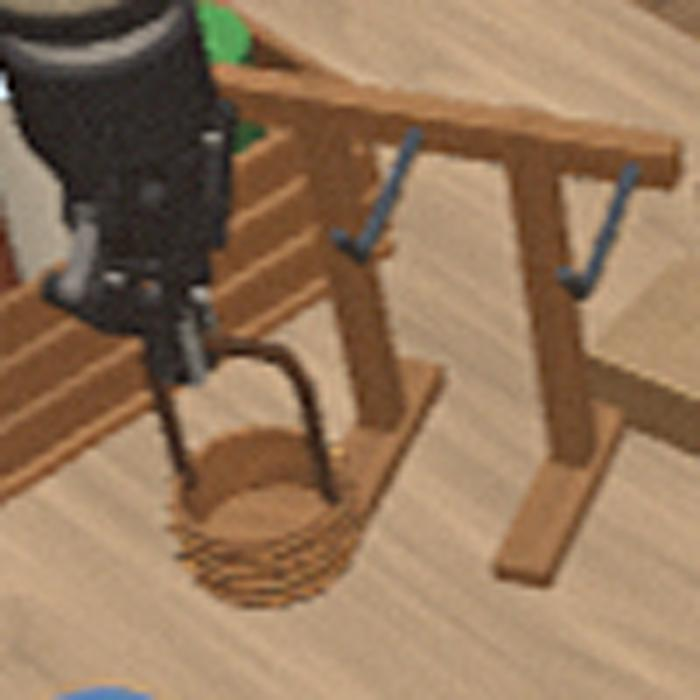

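Request:
arm_command:
  offset:
    - [0.2, 0, 0]
    - [0.4, 0, 0]
    - [0.5, 0, 0]
    - [0.5, 0, 0]
    - [0.4, 0, 0]
    - [0.2, 0, 0]
    - [0, 0, 0]
    - [0, 0, 0]
  twist:
    - [0, 0, -0.07]
    - [0, 0, 0]
    - [0, 0, 0]
    - [0, 0, 0]
    - [0, 0, 0]
    - [0, 0, 0]
    - [0, 0, 0]
    - [0, 0, 0]
  claw: [-1, -1, -1, -1, -1, -1, -1, -1]

```text
t: 29.05
tcp_pos: [0.5225, 0.3385, 0.24]
orientation: [-1.536, -0.381, 0.366]
force: [0.1, -0.3, -1.8]
opening: 0.072
```

```bash
python3 - <<'E'
from h import *
need(stand(.003,.021,.234),.4824)
a=save('side','a.png',(130,80,230,180),7)
E
```

```text
t 29.05 tcp [0.5225 0.3385 0.24  ] xang 0.4764 ydir [ 0.009  0.004 -1.   ] F [ 0.1 -0.3 -1.8] open 0.072 q [ 0.58  0.4   0.24  1.41 -0.    1.67]
shift units total (tool): [0.93 0.16 0.12]
twist units total: [ 0.   -0.06  0.09]
shift units in upright frame: [0.93 0.15 0.11]
```

View pics/a.png

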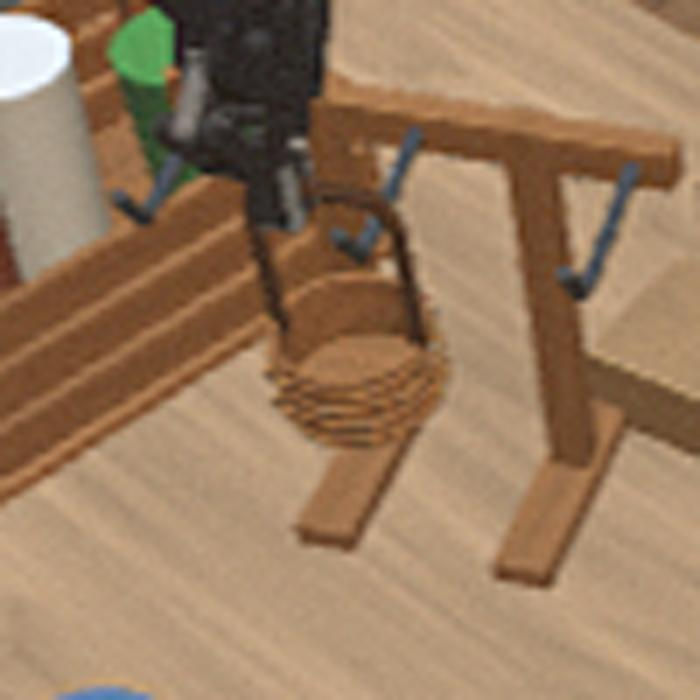

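Request:
arm_command:
  offset:
    - [0.2, 0.05, 0.1]
    - [0.35, 0.05, 0]
    - [0.3, 0, 0]
    - [0.08, 0, 0]
    - [0, 0, 0]
    - [0, 0, 0]
  twist:
    - [0, 0, 0.05]
    - [0, 0, 0]
    - [0, 0, 0]
    - [0, 0, 0]
    - [0, 0, 0]
    - [0, 0, 0]
  claw: [-1, -1, -1, -1, -1, -1]

```text
t: 29.6
tcp_pos: [0.5518, 0.3572, 0.2386]
orientation: [-1.537, -0.377, 0.369]
force: [-0.1, 0.8, -0.8]
opening: 0.069
```

```bash
python3 - <<'E'
from h import *
need(stand(.003,.021,.190),.4824)
a=save('side','a.png',(140,80,230,160),8)
E
```

```text
t 29.6 tcp [0.5518 0.3572 0.2386] xang 0.4756 ydir [ 0.005  0.002 -1.   ] F [-0.1  0.8 -0.8] open 0.069 q [ 0.57  0.47  0.35  1.45 -0.    1.67]
shift units total (tool): [0.06 1.22 0.04]
twist units total: [ 0.   -0.07  0.05]
shift units in upright frame: [0.07 1.22 0.04]
```

View pics/a.png

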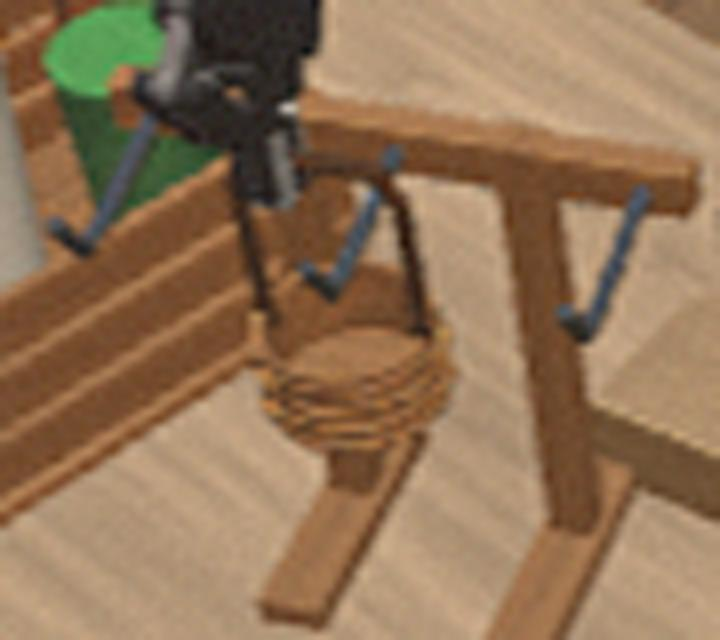

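Request:
arm_command:
  offset:
    - [0.05, 0.2, 0.04]
    - [0, 0.35, 0]
    - [0, 0.35, 0]
    - [0, 0.2, 0]
    - [0, 0.05, 0]
    - [0, 0, 0]
    - [0, 0, 0]
  twist:
    - [0, 0, 0.05]
    - [0, 0, 0]
    - [0, 0, 0]
    - [0, 0, 0]
    - [0, 0, 0]
    - [0, 0, 0]
    - [0, 0, 0]
  claw: [-1, -1, -1, -1, -1, -1, -1]

```text
t: 30.23
tcp_pos: [0.5502, 0.3588, 0.1912]
orientation: [-1.538, -0.373, 0.373]
force: [0.0, 0.6, -0.9]
opening: 0.072
```

```bash
python3 - <<'E'
from h import *
need(stand(.003,.021,.190),.4824)
a=save('side','a.png',(140,80,230,160),8)
E
```

```text
t 30.23 tcp [0.5502 0.3588 0.1912] xang 0.4759 ydir [-0. -0. -1.] F [ 0.   0.6 -0.9] open 0.072 q [0.58 0.48 0.25 1.34 0.   1.67]
shift units total (tool): [ 0.08  0.03 -0.02]
twist units total: [ 0.   -0.06 -0.  ]
shift units in upright frame: [ 0.08  0.03 -0.02]
```

View pics/a.png

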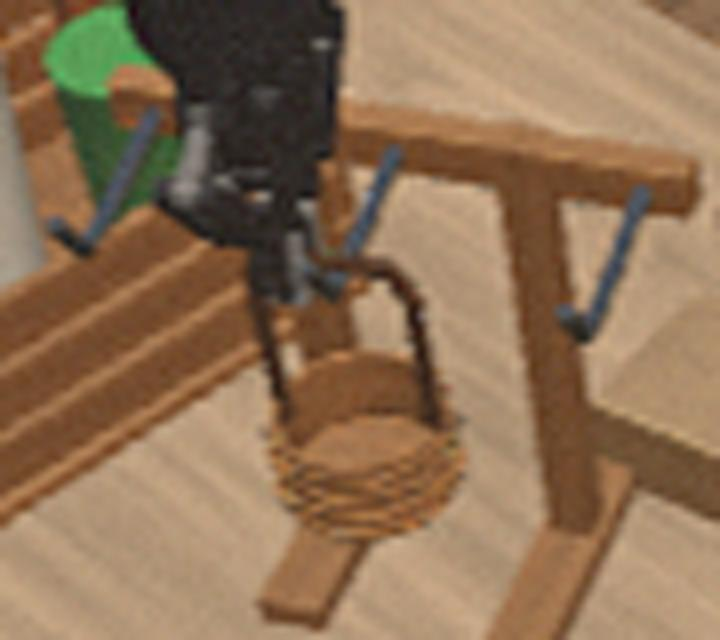

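Request:
arm_command:
  offset:
    - [0.05, 0.08, 0]
    - [0, 0.05, 0]
    - [0, 0, 0]
    - [0, 0, 0]
    - [0, 0, 0]
    - [0, 0, 0]
    - [0, 0, 0]
    - [0, 0, 0]
  twist:
    - [0, 0, 0]
    - [0, 0, 0]
    - [0, 0, 0]
    - [0, 0, 0]
    - [0, 0, 0]
    - [0, 0, 0]
    - [0, 0, 0]
    - [0, 0, 0]
  claw: [-1, -1, -1, -0.8, -0.6, -0.5, -0.4, -0.4]

```text
t: 30.95
tcp_pos: [0.5544, 0.3611, 0.1904]
orientation: [-1.536, -0.379, 0.367]
force: [-0.2, -0.1, 0.1]
opening: 0.304
```

```bash
python3 - <<'E'
from h import *
need(stand(.003,.021,.190),.4824)
a=save('side','a.png',(140,80,230,160),8)
E
```

```text
t 30.95 tcp [0.5544 0.3611 0.1904] xang 0.4757 ydir [ 0.007  0.004 -1.   ] F [-0.2 -0.1  0.1] open 0.304 q [ 0.58  0.48  0.26  1.33 -0.    1.67]
shift units total (tool): [-0.03  0.01 -0.02]
twist units total: [-0.01 -0.06  0.07]
shift units in upright frame: [-0.03  0.01 -0.02]
```

View pics/a.png

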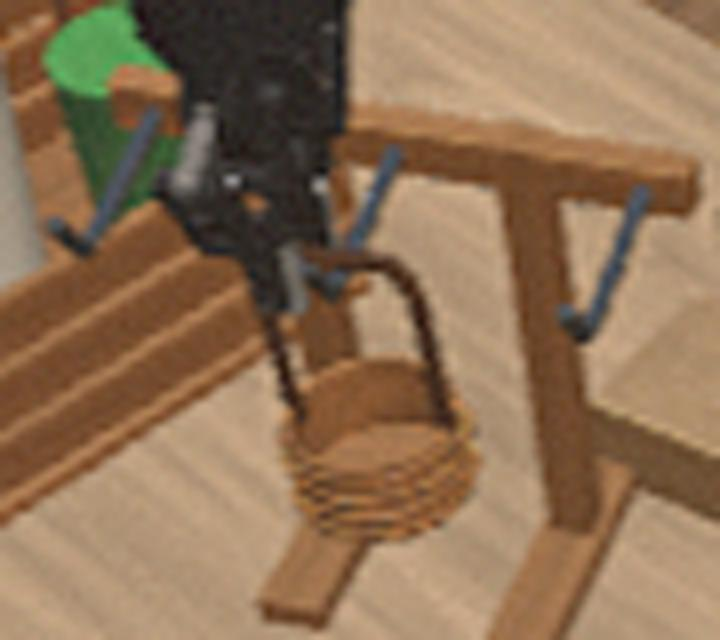

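Request:
arm_command:
  offset:
    - [0, -0.15, 0]
    - [0, -0.3, 0]
    - [0, -0.5, 0]
    - [0, -0.6, 0]
    - [0, -0.6, 0]
    - [0, -0.4, 0]
    - [0, 0, 0]
  twist:
    - [0, 0, 0]
    - [0, 0, 0]
    - [0, 0, 0]
    - [0, 0, 0]
    - [0, 0, 0]
    - [0, 0, 0]
    - [0, 0, 0]
  claw: [-0.3, -0.3, -0.3, -0.3, -0.3, -0.3, -0.3]

```text
t: 31.58
tcp_pos: [0.5524, 0.3599, 0.2969]
orientation: [-1.537, -0.376, 0.37]
force: [0.1, 0.0, 0.3]
opening: 0.345
```

```bash
python3 - <<'E'
from h import *
need((.5328,-.0993,.30),1.252)
a=save('side','a.png',(140,60,230,150),5); b=save('side','b.png',(225,190,325,280),5)
cv2.imwrite('pics/c.png',np.hstack([a[:450],b[:450]]))
E
```

```text
t 31.58 tcp [0.5524 0.3599 0.2969] xang 0.4757 ydir [ 0.003  0.002 -1.   ] F [0.1 0.  0.3] open 0.345 q [ 0.58  0.48  0.51  1.6  -0.    1.67]
shift units total (tool): [-5.69 -0.1  -9.98]
twist units total: [ 0.01 -7.41  0.03]
shift units in upright frame: [-11.06  -0.08  -3.13]
```

View pics/c.png

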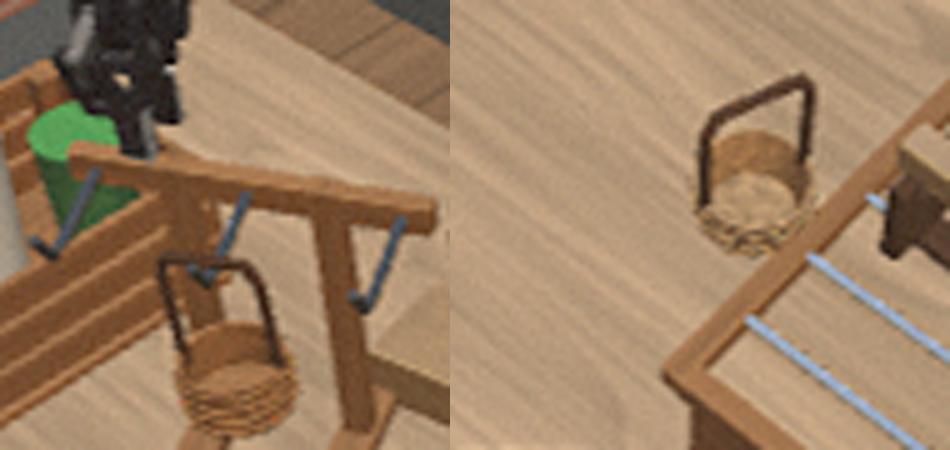

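Request:
arm_command:
  offset:
    - [-0.2, 0, -0.4]
    - [-0.4, 0, -0.7]
    - [-0.5, 0, -0.9]
    - [-0.5, 0, -0.95]
    - [-0.55, 0, -0.95]
    - [-0.55, 0, -0.95]
    - [-0.55, 0, -0.95]
    - [-0.55, 0, -0.95]
    - [-0.55, 0, -0.95]
    - [-0.5, 0, -0.9]
    - [-0.4, 0, -0.7]
    - [-0.2, 0, -0.3]
  twist:
    - [0, 0, 0]
    - [0, 0, 0]
    - [0, 0, 0]
    - [0, 0, 0]
    - [0, 0, 0]
    - [0, 0, 0]
    - [0, 0, 0]
    - [0, 0, 0]
    - [0, 0, 0]
    - [0, 0, 0]
    - [0, 0, 0]
    - [0, 0, 0]
  claw: [0, 0, 0.3, 0.3, 0.3, 0.3, 0.3, 0.3, 0.3, 0.3, 0.3, 0.3]

```text
t: 32.68
tcp_pos: [0.528, -0.0738, 0.2756]
orientation: [-1.536, -0.362, 0.399]
force: [0.8, -0.2, -0.6]
opening: 0.65
```

Request:
arm_command:
  offset:
    - [0, 0, 0]
    - [0, 0, 0]
    - [0, 0, 0]
    - [0, 0, 0]
    - [0, 0, 0]
    - [0, 0, 0]
    - [0, 0, 0]
    - [0, 0, 0]
    - [0, 0, 0]
    - [0, 0, 0]
  twist:
    - [0, -0.4, 0]
    - [0, -0.8, 0]
    - [0, -1, 0]
    - [0, -1, 0]
    - [0, -1, 0]
    - [0, -1, 0]
    - [0, -1, 0]
    - [0, -0.8, 0]
    - [0, -0.3, 0]
    - [0, 0, 0]
  claw: [0.3, 0.3, 0.3, 0.3, 0.3, 0.3, 0.3, 0.3, 0.3, 0.3]

```text
t: 33.52
tcp_pos: [0.5196, -0.0798, 0.2606]
orientation: [-1.307, -0.956, 1.018]
force: [0.1, 0.5, -0.1]
opening: 0.652
```

```bash
python3 - <<'E'
from h import *
need((.5328,-.0993,.19),1.252)
a=save('side','a.png',(215,160,315,260),6)
E
```

```text
t 33.52 tcp [ 0.5196 -0.0798  0.2606] xang 1.2784 ydir [-0.046 -0.002 -0.999] F [ 0.1  0.5 -0.1] open 0.652 q [-0.15  0.27  0.1   1.45 -0.01  0.15]
shift units total (tool): [-0.34  1.75 -0.53]
twist units total: [-0.41  0.25 -0.15]
shift units in upright frame: [-0.36  1.77 -0.47]
```

View pics/a.png

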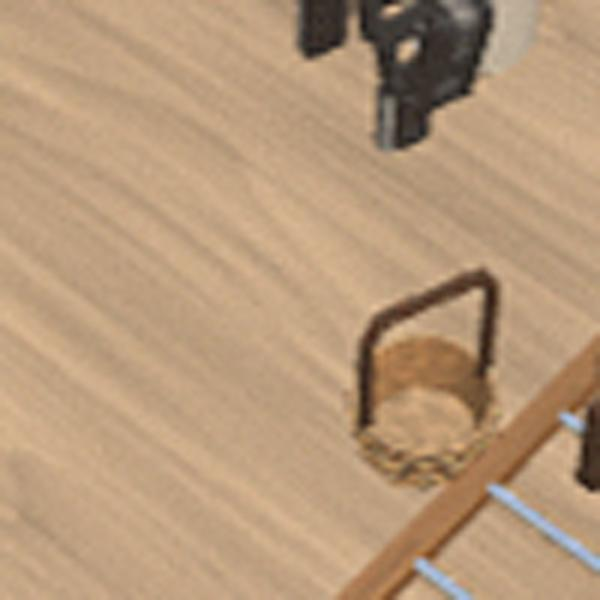

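Request:
arm_command:
  offset:
    - [-0.2, 0.3, -0.25]
    - [-0.15, 0.5, -0.2]
    - [0, 0.6, 0]
    - [0, 0.3, 0]
    - [0, 0, 0]
    - [0, 0, 0]
  twist:
    - [-0.4, 0.25, -0.15]
    - [0, 0, 0]
    - [0, 0, 0]
    - [0, 0, 0]
    - [0, 0, 0]
    - [0, 0, 0]
  claw: [0.3, 0.3, 0.3, 0.3, 0.3, 0.3]

```text
t: 34.07
tcp_pos: [0.5304, -0.0989, 0.1865]
orientation: [-1.345, -0.96, 0.962]
force: [-0.2, 1.1, 0.4]
opening: 0.65
```

```bash
python3 - <<'E'
from h import *
need((.5328,-.0993,.099),1.252)
a=save('side','a.png',(215,160,315,260),6)
E
```

```text
t 34.07 tcp [ 0.5304 -0.0989  0.1865] xang 1.239 ydir [-0.003  0.001 -1.   ] F [-0.2  1.1  0.4] open 0.65 q [-0.18  0.28 -0.07  1.22  0.    0.15]
shift units total (tool): [ 0.01  2.19 -0.07]
twist units total: [-0.03 -0.12  0.  ]
shift units in upright frame: [ 0.01  2.19 -0.06]
```

View pics/a.png

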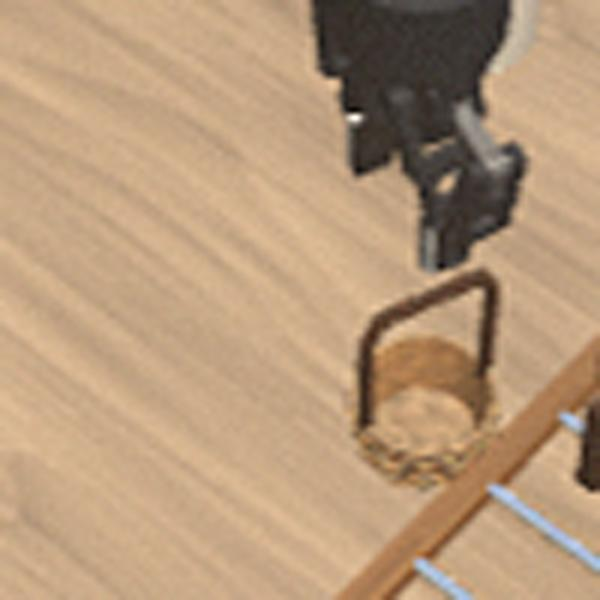

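Request:
arm_command:
  offset:
    - [0, 0.2, -0.06]
    - [0, 0.4, 0]
    - [0, 0.6, 0]
    - [0, 0.5, 0]
    - [0, 0.3, 0]
    - [0, 0.1, 0]
    - [0, 0, 0]
  twist:
    - [0, -0.12, 0]
    - [0, 0, 0]
    - [0, 0, 0]
    - [0, 0, 0]
    - [0, 0, 0]
    - [0, 0, 0]
    - [0, 0, 0]
  claw: [0.3, 0.3, 0.3, 0.3, 0.3, 0.3, 0.3]

```text
t: 34.7
tcp_pos: [0.5378, -0.0999, 0.1034]
orientation: [-1.348, -0.979, 0.969]
force: [-0.3, 0.1, -0.5]
opening: 0.647
```

```bash
python3 - <<'E'
from h import *
need((.5328,-.0993,.099),1.252)
a=save('side','a.png',(235,180,315,260),8)
E
```

```text
t 34.7 tcp [ 0.5378 -0.0999  0.1034] xang 1.255 ydir [ 0.008 -0.001 -1.   ] F [-0.3  0.1 -0.5] open 0.647 q [-0.18  0.34 -0.21  1.01  0.    0.13]
shift units total (tool): [-0.03  0.11  0.12]
twist units total: [0.07 0.03 0.02]
shift units in upright frame: [-0.03  0.11  0.12]
```

View pics/a.png

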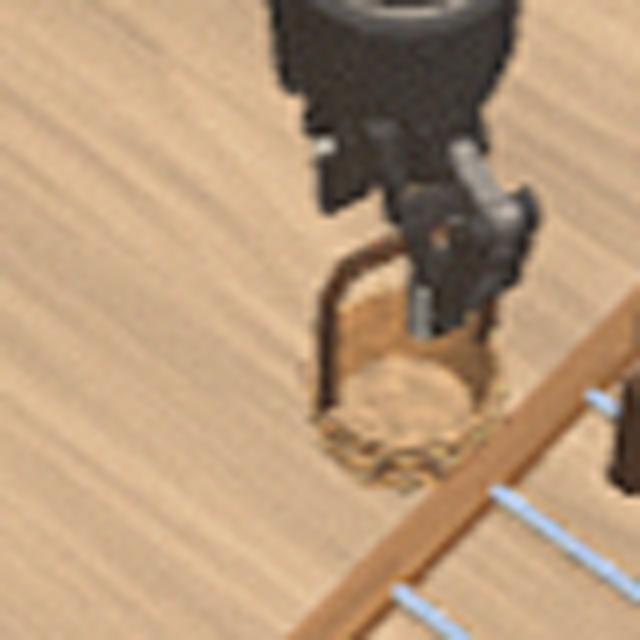

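Request:
arm_command:
  offset:
    - [0, 0.1, 0.14]
    - [0, 0, 0]
    - [0, 0, 0]
    - [0, 0, 0]
    - [0, 0, 0]
    - [0, 0, 0]
    - [0, 0, 0]
    - [0, 0, 0]
    - [0, 0, 0]
    - [0, 0, 0]
  twist:
    - [0, 0, 0]
    - [0, 0, 0]
    - [0, 0, 0]
    - [0, 0, 0]
    - [0, 0, 0]
    - [0, 0, 0]
    - [0, 0, 0]
    - [0, 0, 0]
    - [0, 0, 0]
    - [0, 0, 0]
  claw: [0.1, -0.1, -0.4, -0.7, -1, -1, -1, -1, -1, -1]

```text
t: 35.58
tcp_pos: [0.5347, -0.0984, 0.1037]
orientation: [-1.353, -0.984, 0.966]
force: [-1.1, 0.6, -0.4]
opening: 0.067
```

```bash
python3 - <<'E'
from h import *
need((.5328,-.0993,.099),1.252)
a=save('side','a.png',(235,180,315,260),8)
E
```

```text
t 35.58 tcp [ 0.5347 -0.0984  0.1037] xang 1.2553 ydir [ 0.015 -0.002 -1.   ] F [-1.1  0.6 -0.4] open 0.067 q [-0.18  0.33 -0.22  1.    0.    0.13]
shift units total (tool): [-0.04  0.12  0.04]
twist units total: [0.14 0.03 0.03]
shift units in upright frame: [-0.04  0.12  0.04]
```

View pics/a.png

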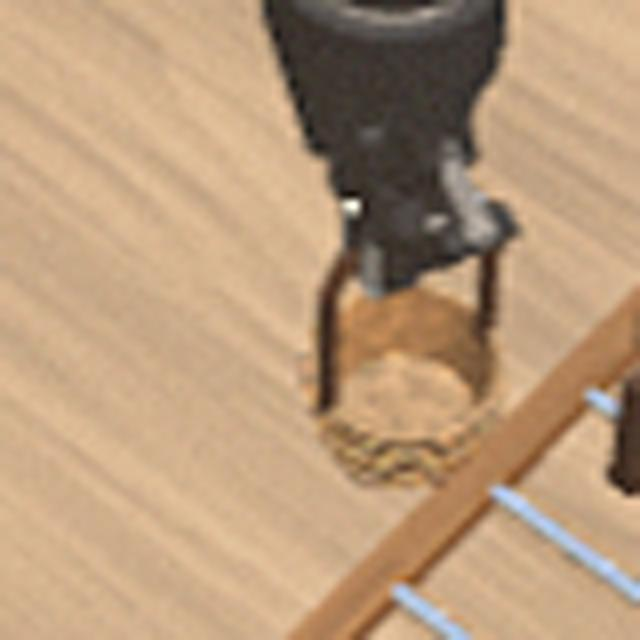

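Request:
arm_command:
  offset:
    - [0, -0.15, 0]
    - [0, -0.3, 0]
    - [0, -0.5, 0]
    - [0, -0.6, 0]
    - [0, -0.7, 0]
    - [0, -0.7, 0]
    - [0, -0.6, 0]
    - [0, -0.4, 0]
    - [0, -0.2, 0]
    - [0, 0, 0]
    - [0, 0, 0]
    - [0, 0, 0]
  twist:
    - [0, 0, 0]
    - [0, 0, 0]
    - [0, 0, 0]
    - [0, 0.4, 0]
    - [0, 0.8, 0]
    - [0, 1, 0]
    - [0, 1, 0]
    - [0, 1, 0]
    - [0, 1, 0]
    - [0, 0.8, 0]
    - [0, 0.4, 0]
    - [0, 0, 0]
  claw: [-1, -1, -1, -1, -1, -1, -1, -1, -1, -1, -1, -1]

```text
t: 36.63
tcp_pos: [0.5305, -0.0978, 0.2826]
orientation: [-1.533, -0.444, 0.422]
force: [0.2, -0.3, -1.3]
opening: 0.066
```

```bash
python3 - <<'E'
from h import *
need(stand(-.12,-.084,.26),.4824)
a=save('side','a.png',(205,120,315,260),5)
E
```

```text
t 36.63 tcp [ 0.5305 -0.0978  0.2826] xang 0.5521 ydir [ 0.015 -0.002 -1.   ] F [ 0.2 -0.3 -1.3] open 0.066 q [-0.18  0.24  0.12  1.43  0.    0.84]
shift units total (tool): [3.23 0.53 7.04]
twist units total: [0.09 0.67 0.12]
shift units in upright frame: [2.74 0.56 7.24]
```

View pics/a.png

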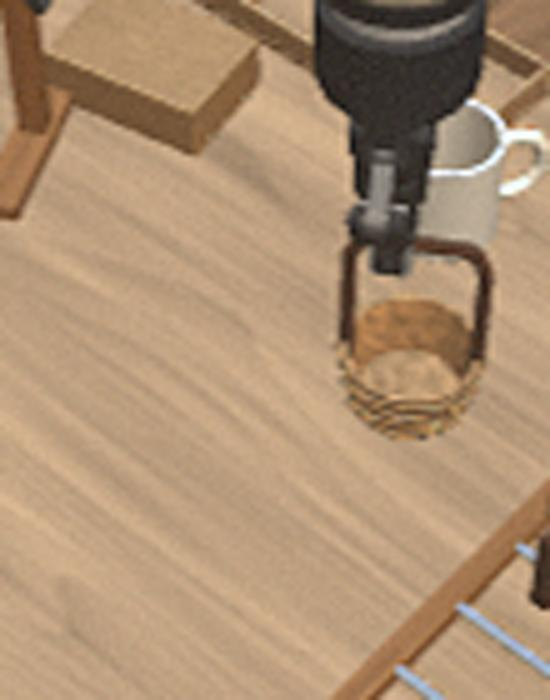

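Request:
arm_command:
  offset:
    - [0.1, 0, 0.3]
    - [0.2, 0, 0.6]
    - [0.35, 0, 0.8]
    - [0.4, 0, 0.85]
    - [0.4, 0, 0.85]
    - [0.4, 0, 0.85]
    - [0.4, 0, 0.8]
    - [0.3, 0, 0.6]
    - [0.2, 0, 0.4]
    - [0.1, 0, 0.2]
    - [0, 0, 0]
    - [0, 0, 0]
  twist:
    - [0, 0, 0]
    - [0, 0, 0]
    - [0, 0, 0]
    - [0, 0, 0]
    - [0, 0, 0]
    - [0, 0, 0]
    - [0, 0, 0]
    - [0, 0, 0]
    - [0, 0.3, 0.1]
    - [0, 0.3, 0]
    - [0, 0, 0]
    - [0, 0, 0]
  claw: [-1, -1, -1, -1, -1, -1, -1, -1, -1, -1, -1, -1]

```text
t: 37.68
tcp_pos: [0.4861, 0.1912, 0.2788]
orientation: [-1.541, -0.398, 0.402]
force: [0.2, 0.4, -1.6]
opening: 0.07
```

```bash
python3 - <<'E'
from h import *
need(stand(-.12,-.084,.238),.4824)
a=save('side','a.png',(130,80,250,200),6)
E
```

```text
t 37.68 tcp [0.4861 0.1912 0.2788] xang 0.5099 ydir [-0.001 -0.007 -1.   ] F [ 0.2  0.4 -1.6] open 0.07 q [ 0.38  0.23  0.09  1.44 -0.01  1.44]
shift units total (tool): [0.39 1.02 0.32]
twist units total: [ 0.06  0.26 -0.04]
shift units in upright frame: [0.37 1.02 0.33]
```

View pics/a.png

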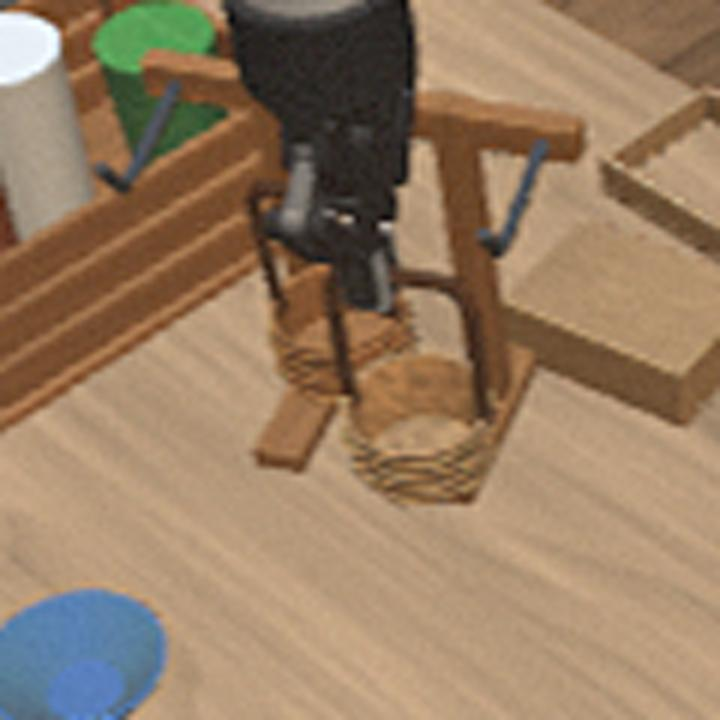

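Request:
arm_command:
  offset:
    - [0.1, 0.2, 0.2]
    - [0.1, 0.35, 0.13]
    - [0.1, 0.3, 0]
    - [0, 0.12, 0]
    - [0, 0, 0]
    - [0, 0, 0]
  twist:
    - [0.05, 0.26, 0]
    - [0, 0, 0]
    - [0, 0, 0]
    - [0, 0, 0]
    - [0, 0, 0]
    - [0, 0, 0]
  claw: [-1, -1, -1, -1, -1, -1]

```text
t: 38.23
tcp_pos: [0.4904, 0.2035, 0.2397]
orientation: [-1.54, -0.376, 0.38]
force: [-0.2, -0.4, -1.8]
opening: 0.061
```

```bash
python3 - <<'E'
from h import *
need(stand(.003,-.084,.238),.4824)
a=save('side','a.png',(150,80,240,180),7)
E
```

```text
t 38.23 tcp [0.4904 0.2035 0.2397] xang 0.482 ydir [-0.002 -0.003 -1.   ] F [-0.2 -0.4 -1.8] open 0.061 q [ 0.39  0.25  0.02  1.35 -0.    1.48]
shift units total (tool): [3.21 0.03 0.11]
twist units total: [ 0.01 -0.   -0.03]
shift units in upright frame: [3.21 0.04 0.11]
```

View pics/a.png

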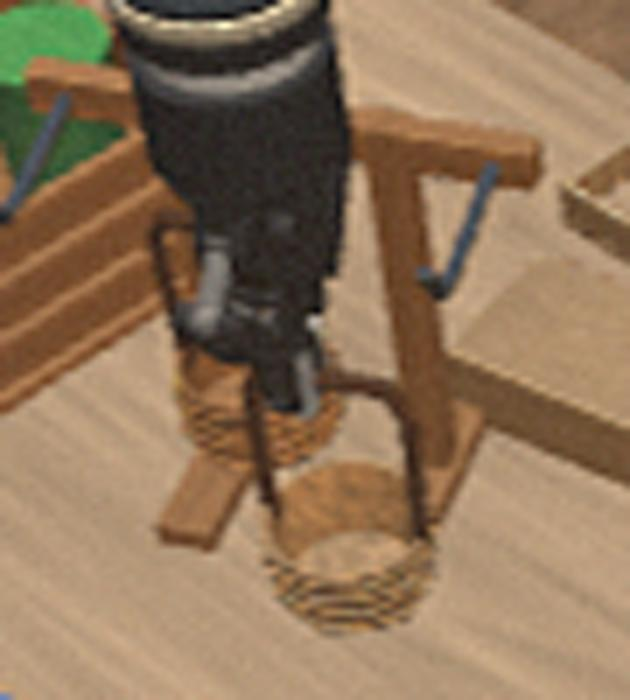

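Request:
arm_command:
  offset:
    - [0.2, 0, 0.1]
    - [0.4, 0, 0]
    - [0.5, 0, 0]
    - [0.5, 0, 0]
    - [0.4, 0, 0]
    - [0.2, 0, 0]
    - [0, 0, 0]
    - [0, 0, 0]
  twist:
    - [0, 0, 0]
    - [0, 0, 0]
    - [0, 0, 0]
    - [0, 0, 0]
    - [0, 0, 0]
    - [0, 0, 0]
    - [0, 0, 0]
    - [0, 0, 0]
  claw: [-1, -1, -1, -1, -1, -1, -1, -1]

```text
t: 38.95
tcp_pos: [0.5732, 0.2509, 0.2449]
orientation: [-1.538, -0.381, 0.372]
force: [-0.2, 0.3, -1.7]
opening: 0.066
```

```bash
python3 - <<'E'
from h import *
need(stand(.003,-.084,.238),.4824)
a=save('side','a.png',(150,80,240,180),7)
E
```

```text
t 38.95 tcp [0.5732 0.2509 0.2449] xang 0.4804 ydir [ 0.005  0.001 -1.   ] F [-0.2  0.3 -1.7] open 0.066 q [ 0.41  0.41  0.27  1.43 -0.    1.5 ]
shift units total (tool): [0.83 0.18 0.02]
twist units total: [ 0.02 -0.02  0.05]
shift units in upright frame: [0.83 0.17 0.02]
```

View pics/a.png

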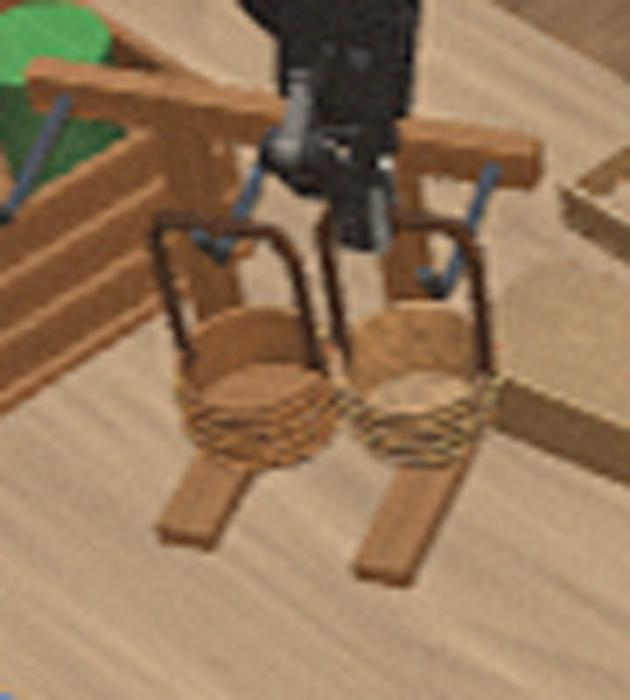

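Request:
arm_command:
  offset:
    - [0.2, 0.05, 0]
    - [0.35, 0.1, 0]
    - [0.25, 0.05, 0]
    - [0.05, 0, 0]
    - [0, 0, 0]
    - [0, 0, 0]
  twist:
    - [0, 0, 0.05]
    - [0, 0, 0]
    - [0, 0, 0]
    - [0, 0, 0]
    - [0, 0, 0]
    - [0, 0, 0]
  claw: [-1, -1, -1, -1, -1, -1]

```text
t: 39.5
tcp_pos: [0.601, 0.2655, 0.2395]
orientation: [-1.54, -0.377, 0.376]
force: [-0.6, -0.8, -1.3]
opening: 0.065
```

```bash
python3 - <<'E'
from h import *
need(stand(.003,-.084,.1935),.4824)
a=save('side','a.png',(160,80,240,160),8)
E
```

```text
t 39.5 tcp [0.601  0.2655 0.2395] xang 0.4802 ydir [ 0.001 -0.002 -1.   ] F [-0.6 -0.8 -1.3] open 0.065 q [ 0.42  0.47  0.36  1.46 -0.    1.51]
shift units total (tool): [0.04 1.15 0.02]
twist units total: [ 0.02 -0.02  0.  ]
shift units in upright frame: [0.04 1.15 0.01]
```

View pics/a.png

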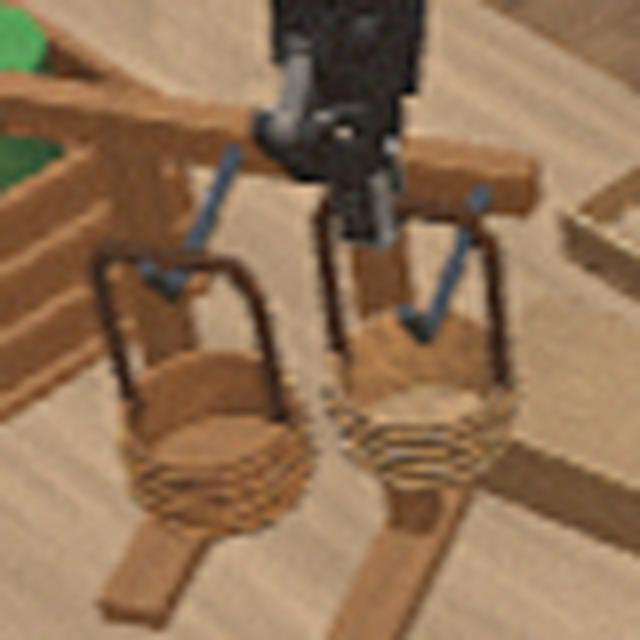

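Bar is over the hook; lower, then release.

Request:
arm_command:
  offset:
    - [0.04, 0.2, 0]
    - [0, 0.35, 0]
    - [0, 0.35, 0]
    - [0, 0.2, 0]
    - [0, 0.1, 0]
    - [0, 0, 0]
    - [0, 0, 0]
  twist:
    - [0, 0, 0]
    - [0, 0, 0]
    - [0, 0, 0]
    - [0, 0, 0]
    - [0, 0, 0]
    - [0, 0, 0]
    - [0, 0, 0]
  claw: [-1, -1, -1, -1, -1, -1, -1]

```text
t: 40.13
tcp_pos: [0.6015, 0.2656, 0.1925]
orientation: [-1.539, -0.382, 0.371]
force: [0.3, -0.3, 1.3]
opening: 0.067
```

```bash
python3 - <<'E'
from h import *
need(stand(.003,-.084,.1935),.4824)
a=save('side','a.png',(160,80,240,160),8)
E
```

```text
t 40.13 tcp [0.6015 0.2656 0.1925] xang 0.4801 ydir [ 0.007  0.001 -1.   ] F [ 0.3 -0.3  1.3] open 0.067 q [ 0.42  0.48  0.25  1.34 -0.    1.51]
shift units total (tool): [ 0.03 -0.03  0.02]
twist units total: [ 0.02 -0.02  0.07]
shift units in upright frame: [ 0.03 -0.03  0.02]
```

View pics/a.png

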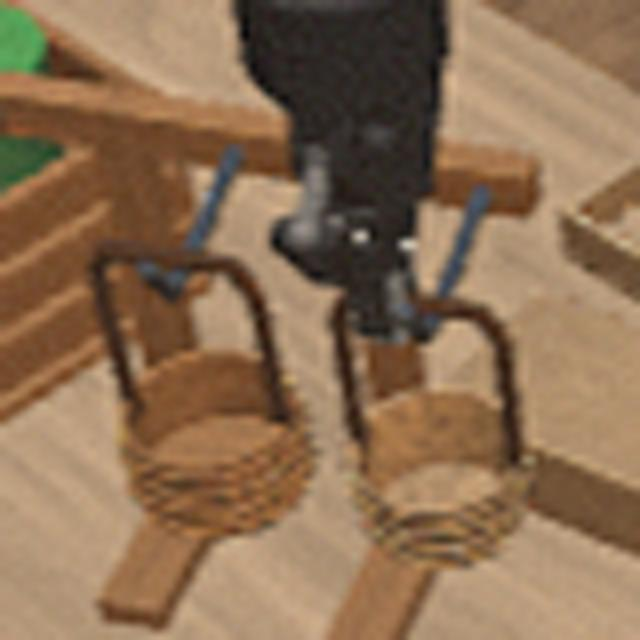

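Request:
arm_command:
  offset:
    - [0, 0, 0]
    - [0, 0, 0]
    - [0, 0, 0]
    - [0, 0, 0]
    - [0, 0, 0]
    - [0, -0.1, 0]
    - [0, -0.25, 0]
    - [0, -0.4, 0]
    - [0, -0.6, 0]
    - [0, -0.7, 0]
    - [0, -0.6, 0]
    - [0, -0.2, 0]
  twist:
    - [0, 0, 0]
    - [0, 0, 0]
    - [0, 0, 0]
    - [0, 0, 0]
    - [0, 0, 0]
    - [0, 0, 0]
    - [0, 0, 0]
    - [0, 0, 0]
    - [0, 0, 0]
    - [0, 0, 0]
    - [0, 0, 0]
    - [0, 0, 0]
  claw: [-0.8, -0.6, -0.5, -0.4, -0.4, -0.4, -0.3, -0.3, -0.3, -0.3, -0.3, -0.3]

```text
t: 41.18
tcp_pos: [0.5987, 0.2645, 0.3127]
orientation: [-1.539, -0.379, 0.374]
force: [0.5, 0.3, 0.4]
opening: 0.35
```

Request:
arm_command:
  offset:
    - [0, -0.3, 0]
    - [-0.3, -0.3, 0]
    - [-0.5, 0, 0]
    - [-0.5, 0, 0]
    - [-0.5, 0, 0]
    - [-0.5, 0, 0]
    - [-0.5, 0, 0]
    - [-0.3, 0, 0]
    - [0, 0, 0]
    - [0, 0, 0]
    - [0, 0, 0]
    - [0, 0, 0]
  twist:
    - [0, 0, 0]
    - [0, 0, 0]
    - [0, 0, 0]
    - [0, 0, 0]
    - [0, 0, 0]
    - [0, 0, 0]
    - [0, 0, 0]
    - [0, 0, 0]
    - [0, 0, 0]
    - [0, 0, 0]
    - [0, 0, 0]
    - [0, 0, 0]
  claw: [-0.3, -0.3, -0.3, -0.3, -0.3, -0.3, -0.3, -0.3, -0.3, -0.3, -0.3, -0.3]

```text
t: 42.18
tcp_pos: [0.4798, 0.2029, 0.3494]
orientation: [-1.537, -0.389, 0.364]
force: [0.1, 1.0, 0.1]
opening: 0.353
```

```bash
python3 - <<'E'
from h import *
need()
save('side','a.png',(100,50,440,310),2.3)
save('side','b.png',(140,80,240,170),7)
E
```

```text
t 42.18 tcp [0.4798 0.2029 0.3494] xang 0.4799 ydir [ 0.015  0.004 -1.   ] F [0.1 1.  0.1] open 0.353 q [ 0.4   0.21  0.25  1.59 -0.    1.49]
```

View pics/a.png

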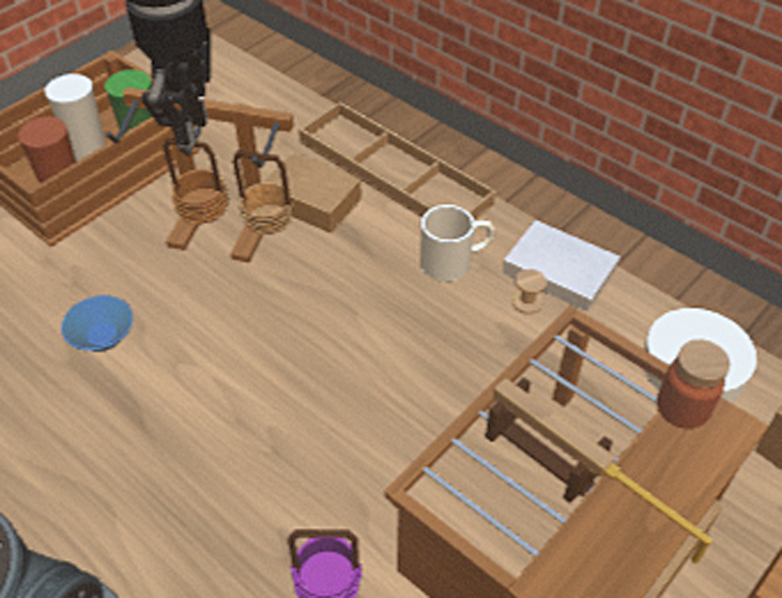

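View pics/b.png

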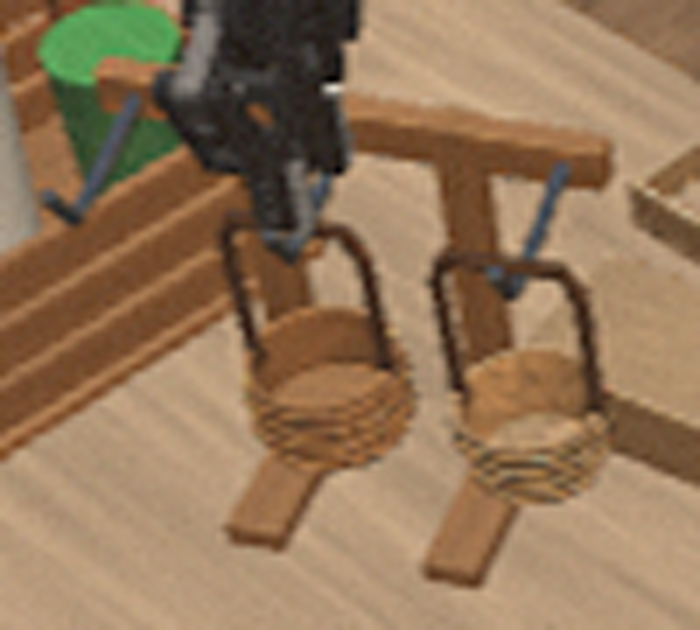

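```bash
python3 - <<'E'
from h import *
save('side','z1.png',(140,80,240,170),7)
# bar middles: side pixels -> height .208 plane
for n,u,v in(('brown',140+290/7,80+225/7),('tan',140+510/7,80+263/7)):
    X=back('side',u,v,.208); print(n,X.round(3),[round(float(np.linalg.norm(X-stand(0,y,.208))),3) for y in(-.105,0,.105)])
print(arm.finish_job())
E
```

```text
brown [0.562 0.342 0.208] [0.107, 0.003, 0.103]
tan [0.609 0.25  0.208] [0.003, 0.102, 0.207]
the job is handed in; nothing more can be done
None
```

I handed the job in at about 42 s of the 210 s. Every check I could make passed, though the hand-in reported no verdict.

- **Baskets pulled out:** I found two baskets under the riser, one mid-brown and one tan, and pulled each out by its inner wall with the stick's hook. The gripper stayed outside the riser.
- **Stick:** It is back in both notches of the rest. In the picture its hook bend sits within about 1 pixel of where it was before I took it.
- **Hanging:** I gripped each basket off-centre on its handle bar and hung it. The brown one is on the middle hook and the tan one on the hook at the -y end. My last measurement put both bar middles about 3 mm from their hanging points, read from the side camera only. It assumes the bars are at their 208 mm hanging height.
- **Other goods:** The last picture shows the mug, jar, bowl and spool standing as before. I left the purple look-alike baskets alone. The open gripper was clear of everything.

**What I could not check:** No camera sees the far rear under the riser's board, where the fixed box stands. I took two baskets as the full count because the rest of the space under the riser showed nothing more.

The two cameras disagreed by about 3 mm on the basket positions.

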